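# Refit the T-handle on a spring-jaw clamp and hold the jaw open at the mark

## Task

Fit the loose T-handle fully home on the square stub of the spring-jaw clamp's sliding jaw, then pull the jaw open by the handle until its pointer is level with the index clip on the scale bar. The spring closes the jaw if you let go, so finish while still holding the handle with the jaw steady at the mark, ready for someone to put the next workpiece in. Leave the other things on the bench where they are.

Things in the scene. Friction and masses are not known exactly. Their poses are not given: they have to be found in the camera images.
- handle_mid (a point): Centre of the loose T-handle, 27 mm above its underside; z up. Square steel hub 26 x 26 mm, 30 mm high, below a black crossbar 74 mm long (x), 26 mm thick (y), 24 mm high (centre 15 mm above this point); 54 mm high in all, 26 mm thick along y throughout, about 0.16 kg. A 14 mm square bore, sides along x and y, 30 mm deep, opens in the underside. Starts upright on the bench, any yaw.
- stub_foot (a point): Foot of the square steel stub, in the middle of the sliding jaw's flat top, 50 mm above the bench. Stub 12 mm square, sides along x and y, 25 mm high, the top 5 mm tapered. Handle is home when its underside lies on the jaw's flat top, in any of the four quarter turns. -x of this frame is the way the jaw is pulled open; the jaw is 56 mm (x) by 76 mm (y).
- clamp: The spring-jaw clamp, cream enamelled base 280 x 120 mm, screwed to the bench at a varying place and yaw; origin at the centre of its underside, axes parallel to stub_foot's. Fixed jaw at its +x end, 62 mm high, from 89 to 130 mm; the stub is at x = 50 mm when closed. The jaw's steel face plate stands 10 mm above the jaw's flat top, 25 to 33 mm from the stub toward +x.
- jaw (a joint): How far the jaw has been pulled open, in m: 0 closed, stop at 0.085. A spring pulls it shut with about 5 N at 0, growing by 0.8 N per cm.
- pointer (a point): Tip of the small steel pointer, 4 mm wide, on the jaw's +y side, 59 mm from the stub's axis and level with it in x, 38 mm above the bench. Moves with the jaw; axes parallel to stub_foot's.
- clip_mark (a point): Middle of the index clip on the clamp's scale bar, beside the pointer's path: dark steel, 10 mm long (x), 26 mm wide, with an upright fin 4 mm thick, 18 mm high at its middle. Axes parallel to stub_foot's. The pointer is at the mark when both have the same x. It sits 35 to 65 mm from the pointer's closed place, differently each time.
- nut: Bystander to leave alone: plain steel hexagon nut ring, 44 mm across flats, 18 mm high, lying flat among the loose things; origin at the centre of its underside
- vblock: Bystander to leave alone: small dark steel V-block, 50 x 36 mm, 28 mm high; origin at the centre of its underside
- caliper: Bystander to leave alone: flat steel caliper, 200 mm long along its x, up to 8 mm thick; origin under the middle of the beam
- marker: Bystander to leave alone: green marking pencil lying down, 140 mm long, 10 mm thick; origin under its middle
- disc: Bystander to leave alone: grinding disc lying flat, 114 mm diameter, 9 mm thick at the hub; origin at the centre of its underside
- woodblock: Bystander to leave alone: dark wooden block, 50 x 90 mm, 40 mm high; origin at the centre of its underside
- wrench: Bystander to leave alone: flat steel wrench about 170 mm long, lying along its x, about 8 mm thick; origin under its middle
There are look-alikes about, which are no part of the job. Several things look just like the part that bears handle_mid: the one meant starts farthest from the robot's base.

How it is judged:
On the way, in this order (a step that is already met when the one before it is completed fails the run):
1. the handle is fully home on the stub (z of handle_mid in the frame of stub_foot between 0.022 and 0.031 m and horizontal distance between handle_mid and stub_foot below 0.007 m and angle between handle_mid's own z axis and vertical below 0.16 rad), for 0.2 s.
2. the jaw has been pulled to the mark by the handle and stays there (all of step 1 and x of pointer in the frame of clip_mark between -0.004 and 0.004 m and contact force between the fingers and handle above 2 N), for 0.5 s.
At the end, for the whole second after the job is handed in: In the last second: handle gripped (over 2 N), home on the stub (gap under 4 mm, 7 mm off axis, tilt 0.16 rad) and loaded (1.5 N); pointer within 4 mm of the clip's middle, under 10 mm/s; robot not touching the jaw itself; no bystander moved 30 mm (all of step 2 and velocity of joint jaw between -0.01 and 0.01 m/s and contact force between handle and jaw above 1.5 N and contact force between each of the arm, the fingers and jaw below 1 N and distance of each of nut, vblock, caliper, marker, disc, woodblock, wrench from where it was at the start of the episode below 0.03 m); the arm keeps its last pose, push and grip.
It fails at once if the jaw is pulled open without the handle on the stub (value of joint jaw above 0.02 m and distance between handle_mid and stub_foot above 0.045 m).
It fails at once if a bystander is moved (distance of any of nut, vblock, caliper, marker, disc, woodblock, wrench from where it was at the start of the episode above 0.03 m).
It also fails if it takes over 40 s, if anything falls off the work surface, if the arm or the gripper's body presses on something with over 40 N, if the wrist force passes 120 N, or if a joint passes its speed limit or range.

## Robot

A 7-joint arm with a two-finger parallel gripper is mounted at the origin on the work surface. World frame = base frame: x ahead of the robot, y to its left, z up, the work surface at z = 0. Lengths are in m, angles in rad, forces in N, time in s.
With the tool pointing down it reaches from about 0.375 to 0.925 m from the base axis. Payload 3.1 kg.
Tool frame: the origin (TCP) lies between the finger pads; the fingertips stand 19 mm ahead of it and the grasp point (between the pads) is the TCP; z points along the fingers, y is the direction in which the jaws open and shut (so a half turn about z gives the same grasp; the last joint's range is limited). The gripper opens to 85 mm and grips with 20 to 120 N. Pads are 22 mm wide; open, the fingers measure 114 mm over their backs; the gripper's body (76 mm by 85 mm) begins 54 mm behind the grasp point. The pads swing forward as they close: fully open they stand 13 mm farther back than shut.
Start: joints at [1.25, 0.383, 0.044, 1.598, -0.018, 1.161, -0.05], TCP at [0.144, -0.634, 0.218] pointing down, gripper open.
Joint ranges: [-2.61, 2.61], [-0.41, 2.15], [-1.48, 1.57], [0, 2.5], [-1.57, 4.71], [0.05, 1.97], [-2.85, 2.85]. Speed limits (rad/s): [2.79, 2.79, 3.14, 3.14, 3.14, 3.14, 3.14].

## Interface

Orientations are given as a unit quaternion [x, y, z, w].
In Python, from bench import move_ptp, movel, move_j, move_gripper, pause, inverse_kinematics, read_camera, camera_params, MotionError, sign_off, look_for, tip_of, read_time_s, read_qpos, read_joint_vel, read_effort, read_eef_pos, read_tcp_rot, read_ft_force, read_ft_torque, read_finger_gap gives the robot as it stands. Calls block until the motion is done:
- move_ptp(position, orientation): joint-space move of the TCP to a pose.
- movel(position, orientation=None, speed=0.15): straight line of the TCP; orientation=None keeps the orientation; speed is the mean speed in m/s.
- move_j(angles): joint-space move.
- move_gripper(opening, effort=None): finger opening in m; effort is the grip in N (None keeps the last); returns when the fingers have stopped.
- pause(seconds).
- inverse_kinematics(position, orientation): joint angles nearest the present ones, or None.
- read_camera(name): name is "scene" or "top"; returns the picture (400x640x3 uint8, red, green, blue); there is no depth.
- camera_params(name): a dict with "K" (3x3 intrinsics, pixels), "camera_from_world" (4x4, takes a point from world to camera coordinates). Camera axes: x right, y down, z forward; pixel columns grow to the right and rows downward; lengths in m; the calibration is good to about 2 mm. A picture is of the moment at which its call begins. camera_params takes no time and is no camera call.
A pose or a line that the arm cannot do raises MotionError and nothing moves.
- sign_off(): hands the job in, once; it reports no verdict.
Trained networks look in the newest picture that a camera, given by its name, has taken for a name from the list of things; names that differ only in an ending like _2 or _b are one class to them, and where a whole thing is asked for, a point or a joint stands for the part that bears it (a point fixed in the world has none). Each returns a list of dicts, best first, with "confidence" (0 to 1); they miss things now and then, are a little off and sometimes report something else, mostly with a low value. They report only what shows in the picture. A call takes as long as a camera call. They do not tell look-alikes from the thing itself.
- look_for(camera, name): "at" ([column, row] in pixels, amid what is visible of it).
- tip_of(camera, name): "at" ([column, row] in pixels: a listed point, or the origin of a listed thing).
Readings, each from a call of its own:
- read_time_s(): time.
- read_qpos(): joint angles.
- read_joint_vel(): joint speeds.
- read_effort(): joint torques, N m.
- read_eef_pos(): TCP position.
- read_tcp_rot(): TCP orientation.
- read_ft_force(): force on the tool from outside, world axes, zero at the start.
- read_ft_torque(): the same for the moment, N m.
- read_finger_gap(): finger opening in m.
Only numpy, scipy, OpenCV 4.12 (cv2) and the standard library are available. Lean on these libraries where they do the work, as an engineer would, in place of code of your own. Each camera call takes 0.05 s, during which the arm holds its last target.

## Working session

There is one attempt and no reset: what is moved stays moved. The work goes in short steps, each a Python script; the robot and the scene stay as the last script left them, time stands still between calls to the robot, and variables do not carry over. Pictures are saved under pics/ and viewed, and the job is handed in when it is done.

```bash
ls; mkdir -p pics
python3 - <<'E'
from bench import *
import cv2
for c in ("scene","top"):
    im=read_camera(c); cv2.imwrite(f"pics/{c}0.png",im[:,:,::-1])
    p=camera_params(c); print(p["K"],p["camera_from_world"])
    for n in ("handle_mid","stub_foot","pointer","clip_mark","clamp"):
        for d in tip_of(c,n)[:5]: print(c,n,d)
print(read_time_s(),read_eef_pos(),read_tcp_rot(),read_ft_force())
E
```

```text
pics
[[400.39793649   0.         315.6346825 ]
 [  0.         400.39793649 199.82224446]
 [  0.           0.           1.        ]] [[ 0.82718958  0.56168922  0.01620522 -0.45354098]
 [ 0.48180478 -0.69411418 -0.5348548  -0.19588234]
 [-0.28917391  0.45023407 -0.84478857  1.30106839]
 [ 0.          0.          0.          1.        ]]
scene handle_mid {'at': [273.9, 189.8], 'confidence': 0.88}
scene handle_mid {'at': [241.8, 212.9], 'confidence': 0.69}
scene handle_mid {'at': [243.5, 247.9], 'confidence': 0.67}
scene stub_foot {'at': [383.2, 183.4], 'confidence': 0.93}
scene pointer {'at': [379.5, 172.6], 'confidence': 0.84}
scene clip_mark {'at': [367.2, 166.4], 'confidence': 0.49}
scene clamp {'at': [355.7, 191.4], 'confidence': 0.83}
scene clamp {'at': [335.4, 119.1], 'confidence': 0.48}
[[457.73673706   0.         319.76524086]
 [  0.         457.73673706 187.04524973]
 [  0.           0.           1.        ]] [[-0.01545611 -0.99985864  0.0066184   0.00868927]
 [-0.9940618   0.01465277 -0.10782597  0.52505018]
 [ 0.10771375 -0.00824567 -0.99414775  1.52898541]
 [ 0.          0.          0.          1.        ]]
top handle_mid {'at': [377.9, 211.6], 'confidence': 0.73}
top handle_mid {'at': [348.2, 233.4], 'confidence': 0.7}
top handle_mid {'at': [318.1, 231.7], 'confidence': 0.48}
top stub_foot {'at': [259.9, 157.7], 'confidence': 0.71}
top clip_mark {'at': [248.0, 175.7], 'confidence': 0.43}
top clamp {'at': [269.7, 168.3], 'confidence': 0.72}
0.6 [ 0.14365983 -0.63394569  0.21769621] [9.93800096e-01 1.11181691e-01 1.53199157e-05 1.28231788e-05] [0.64605687 0.50120315 0.49479152]
```

View pics/scene0.png

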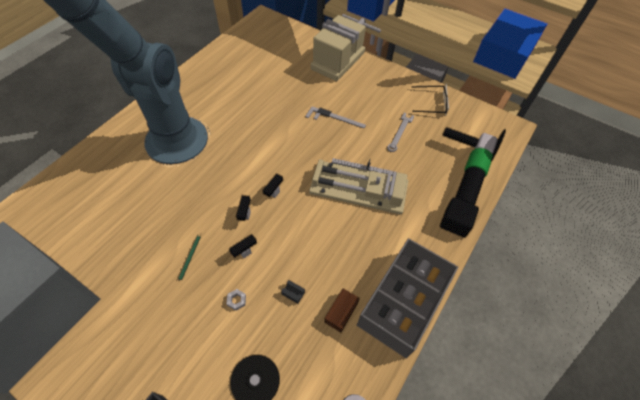

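View pics/top0.png

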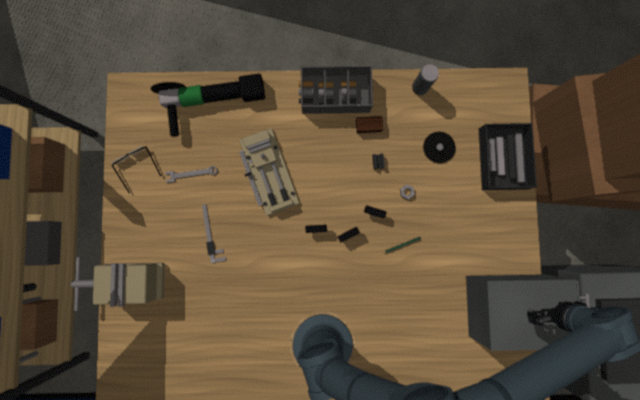

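Run:
```python
import cv2
a=cv2.imread("pics/scene0.png")[130:280,220:420]; cv2.imwrite("pics/sc.png",cv2.resize(a,None,fx=4,fy=4,interpolation=cv2.INTER_CUBIC))
a=cv2.imread("pics/top0.png")[120:260,220:410]; cv2.imwrite("pics/tc.png",cv2.resize(a,None,fx=4,fy=4,interpolation=cv2.INTER_CUBIC))
```

```text
(no output)
```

View pics/sc.png

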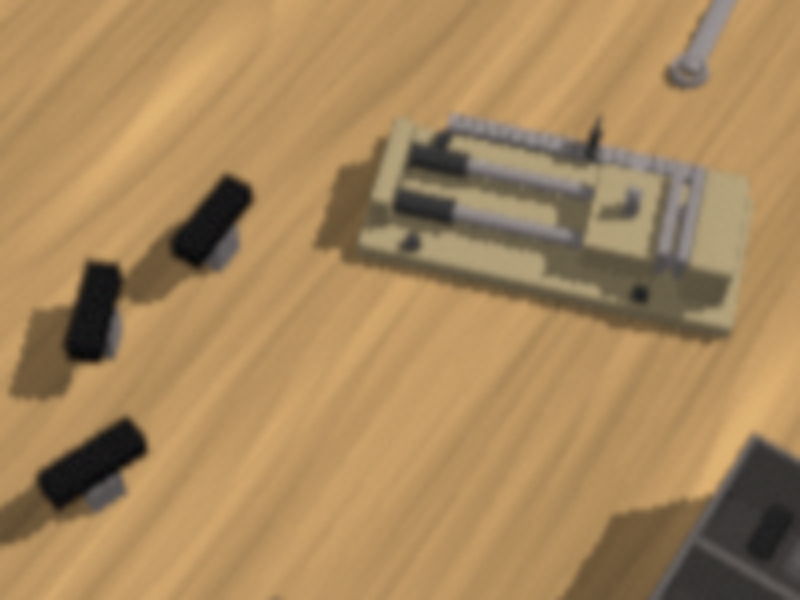

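View pics/tc.png

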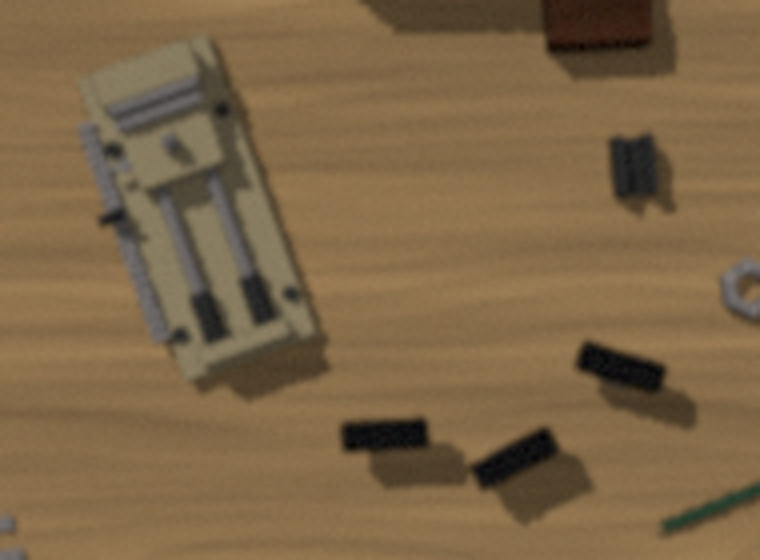

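```bash
cat > h.py <<'E'
from bench import *
import numpy as np, cv2
from scipy.optimize import minimize, least_squares
P={c:camera_params(c) for c in ("scene","top")}
def proj(c,X):
    X=np.atleast_2d(X); T=np.array(P[c]["camera_from_world"]); q=(X@T[:3,:3].T+T[:3,3])@np.array(P[c]["K"]).T
    return q[:,:2]/q[:,2:]
def back(c,uv,z):
    T=np.array(P[c]["camera_from_world"]); R,t=T[:3,:3],T[:3,3]
    d=R.T@np.linalg.inv(P[c]["K"])@np.array([uv[0],uv[1],1]); o=-R.T@t
    return o+d*(z-o[2])/d[2]
def tri(obs):  # {cam:uv}
    return least_squares(lambda X:np.concatenate([(proj(c,X)[0]-uv) for c,uv in obs.items()]),[.5,0,.05]).x
S=4
def boxpts(x,y,yaw,z0,z1,lx,ly):
    c,s=np.cos(yaw),np.sin(yaw)
    return np.array([[x+c*a-s*b,y+s*a+c*b,z] for a in(-lx/2,lx/2) for b in(-ly/2,ly/2) for z in(z0,z1)])
def render(c,pts,roi):
    u0,v0,w,h=roi
    q=((proj(c,pts)-[u0,v0]+.5)*S-.5)
    m=np.zeros((h*S,w*S),np.uint8)
    cv2.fillConvexPoly(m,cv2.convexHull(np.round(q*16).astype(np.int32)),255,shift=4,lineType=cv2.LINE_AA)
    return cv2.resize(m,(w,h),interpolation=cv2.INTER_AREA)/255.
def fitbar(ims,guess,zmid,bg=None,thr=(15,70),cams=("scene","top")):
    """fit crossbar (x,y,yaw) with handle_mid height zmid; soft darkness match"""
    T={}
    for c in cams:
        u,v=proj(c,[guess[0],guess[1],zmid+.015])[0].astype(int)
        roi=(u-25,v-25,50,50)
        g=ims[c][v-25:v+25,u-25:u+25].max(2).astype(float)
        T[c]=(roi,np.clip((thr[1]-g)/(thr[1]-thr[0]),0,1))
    def cost(p):
        s=0
        for c in cams:
            roi,t=T[c]; s+=np.abs(render(c,boxpts(*p,zmid+.003,zmid+.027,.074,.026),roi)-t).sum()
        return s
    best=None
    for y0 in ([guess[2]] if len(guess)>2 else np.arange(0,np.pi,np.pi/8)):
        st=np.array([guess[0],guess[1],y0])
        r=minimize(cost,st,method="Nelder-Mead",options=dict(initial_simplex=np.vstack([st,st+[.01,0,0],st+[0,.01,0],st+[0,0,.2]]),xatol=1e-4,fatol=.01))
        if best is None or r.fun<best.fun: best=r
    return best.x,best.fun
E
python3 - <<'E'
from h import *
ims={c:cv2.imread(f"pics/{c}0.png") for c in P}
for uv in ([377.9,211.6],[348.2,233.4],[318.1,231.7]):
    X=back("top",uv,.027)
    print("handle",X,np.hypot(*X[:2]))
    print(proj("scene",X))
X=tri({"top":[377.9,211.6],"scene":[243.5,247.9]});print("tri",X)
for cams in (("scene","top"),("scene",),("top",)): print(cams,fitbar(ims,X[:2],.027,cams=cams))
print("stub tri",tri({"top":[259.9,157.7],"scene":[383.2,183.4]}),back("top",[259.9,157.7],.05),back("scene",[383.2,183.4],.05))
print("clamp",back("top",[269.7,168.3],0),back("scene",[355.7,191.4],0))
print("ptr",back("scene",[379.5,172.6],.038))
print("clip",[back("scene",[367.2,166.4],.038)],[back("top",[248.,175.7],.038)])
for c in ims:
    g=ims[c].max(2); u,v=proj(c,X)[0].astype(int); print(c); print(g[v-14:v+14:2,u-20:u+22:2])
E
```

```text
handle [ 0.43868594 -0.19492481  0.027     ] 0.48004274828780263
[[240.45409668 251.14531548]]
handle [ 0.36676024 -0.09262899  0.027     ] 0.37827662477132906
[[244.1784573  210.68792152]]
handle [0.37402171 0.00869935 0.027     ] 0.3741228676120297
[[268.286758   187.49116683]]
tri [ 0.44185414 -0.18899141  0.03904969]
('scene', 'top') (array([ 0.43712273, -0.17978696,  1.33940644]), np.float64(284.4570409982175))
('scene',) (array([ 0.43952993, -0.18007446,  1.4752677 ]), np.float64(169.78716577540106))
('top',) (array([ 0.4371143 , -0.18148342,  1.33963734]), np.float64(112.76791443850269))
stub tri [0.63837798 0.21038709 0.02533944] [0.62537186 0.20144329 0.05      ] [0.64925274 0.19850311 0.05      ]
clamp [0.59632184 0.17359957 0.        ] [0.58504493 0.16038128 0.        ]
ptr [0.61856596 0.2350167  0.038     ]
clip [array([0.57665528, 0.23400685, 0.038     ])] [array([0.56630269, 0.24326706, 0.038     ])]
scene
[[188 185 179 178 180 184 191 189 184 183 186 183 171 155 115 120 171 181
  189 192 194]
 [186 179 178 181 182 189 189 185 183 186 183 166 131  72  33  38 128 182
  1
[... 1631 characters left out ...]
4 146  96  13  13  14  23  53  83 106 126 139 143 140 141 140
  138 139 138]
 [140 139 143 138  66   9  15  22  17  21  13  19  39  57  98 129 140 140
  139 139 140]
 [141 141 143 139  97  44  26  20  17  21  29  21  18  14  22  86 136 138
  137 139 138]
 [137 135 135 138 136 130 102  47  20  18  11  18  18  14  20  99 129 128
  129 130 130]
 [131 129 129 130 130 129 129  88  67  57  45  34  18  17  24  97 125 131
  137 134 136]
 [127 129 129 129 132 132 129  94  79  78  77  79  71  56  65  79  86  93
  127 137 138]
 [129 127 128 126 124 122 122 121  85  73  71  72  70  70  72  71  71  71
   84 119 124]
 [126 127 128 126 126 129 129 126 125 105 101  84  76  75  76  73  72  76
   73 111 122]]
```

Run:
```python
from h import *
ims={c:cv2.imread(f"pics/{c}0.png") for c in P}
p=[.4371,-.1797,1.339]
out=[]
for c in P:
    u,v=proj(c,[p[0],p[1],.042])[0].astype(int); roi=(u-25,v-25,50,50)
    g=ims[c][v-25:v+25,u-25:u+25].max(2).astype(float); t=np.clip((70-g)/55,0,1)
    r=render(c,boxpts(*p,.03,.054,.074,.026),roi); print(c,t.sum(),r.sum(),np.abs(t-r).sum())
    out.append(np.hstack([t,r,np.abs(t-r)]))
cv2.imwrite("pics/dbg.png",cv2.resize(np.vstack(out)*255,None,fx=5,fy=5,interpolation=0))
```

```text
scene 223.59999999999997 389.95294117647063 177.12299465240642
top 190.8 199.40392156862742 130.9982174688057[ WARN:0@0.213] global loadsave.cpp:1063 imwrite_ Unsupported depth image for selected encoder is fallbacked to CV_8U.
```

View pics/dbg.png

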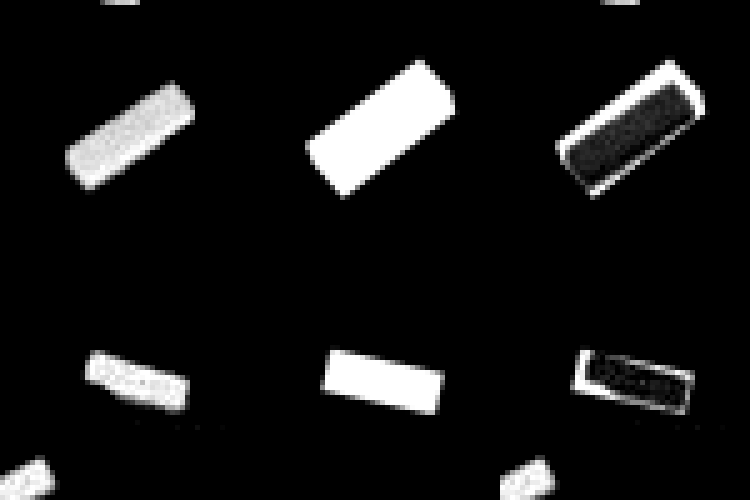

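Run:
```python
import cv2
def z(f,u,v,w,h,s,o):
    a=cv2.resize(cv2.imread(f)[v:v+h,u:u+w],None,fx=s,fy=s,interpolation=cv2.INTER_CUBIC)
    for i in range(0,w,5):
        cv2.line(a,(i*s+s//2,0),(i*s+s//2,6 if i%10 else 14),(0,0,255),1)
        if i%10==0: cv2.putText(a,str(u+i),(i*s,26),0,.4,(0,0,255),1)
    for i in range(0,h,5):
        cv2.line(a,(0,i*s+s//2),(6 if i%10 else 14,i*s+s//2),(0,0,255),1)
        if i%10==0: cv2.putText(a,str(v+i),(14,i*s+10),0,.4,(0,0,255),1)
    cv2.imwrite(o,a)
z("pics/scene0.png",305,150,110,70,7,"pics/sz.png")
z("pics/top0.png",230,125,75,95,6,"pics/tz.png")
```

```text
(no output)
```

View pics/sz.png

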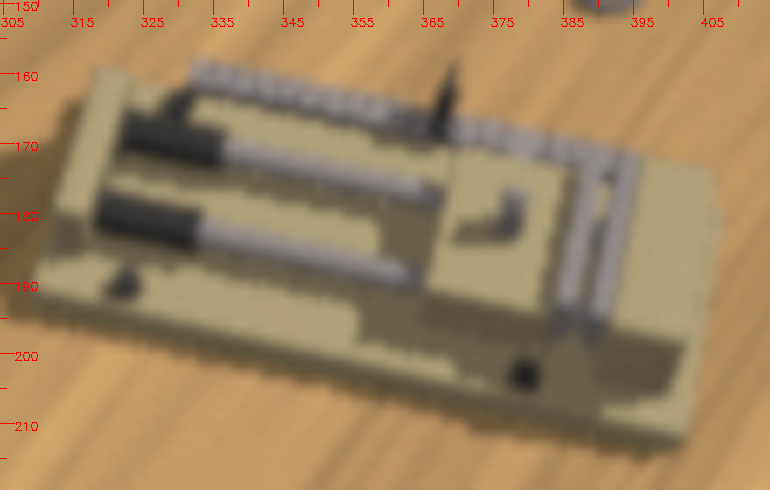

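View pics/tz.png

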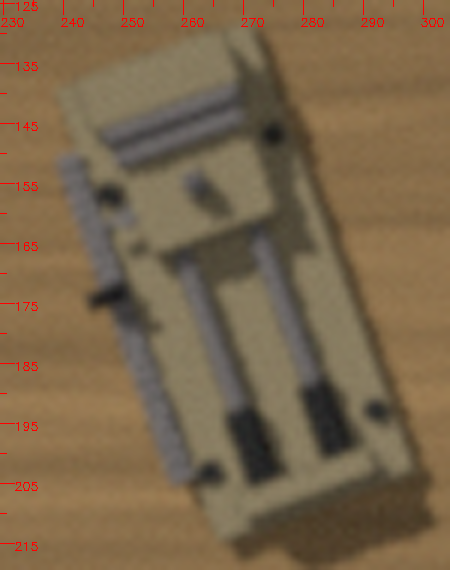

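```bash
cat > fit.py <<'E'
from h import *
obs=[("top",(262,154.8),(0,0,.075)),("top",(275.3,158.7),(-.028,-.038,.05)),("top",(258,165.5),None),
("scene",(377.1,183.1),(0,0,.05)),("scene",(378.2,176.9),(0,0,.075)),("scene",(365.6,190.9),(-.028,-.038,.05)),
("scene",(369.1,171.6),(-.028,.038,.05)),("scene",(380.6,194.5),(.025,-.038,.05)),
("top",(239.5,140.3),(.08,.06,.062)),("top",(272,129.2),(.08,-.06,.062)),
("scene",(401.5,211.5),(.08,-.06,.0)),("scene",(308.5,196),(-.19,-.06,.0)),]
obs=[o for o in obs if o[2]]
def W(p,b): 
    c,s=np.cos(p[2]),np.sin(p[2]); return np.array([p[0]+c*b[0]-s*b[1],p[1]+s*b[0]+c*b[1],b[2]])
def res(p,cams=("top","scene"),obs=obs): return np.concatenate([proj(c,W(p,b))[0]-uv for c,uv,b in obs if c in cams])
if __name__=="__main__":
    for cams in (("top","scene"),("top",),("scene",)):
        r=least_squares(lambda p:res(p,cams),[.63,.2,.4],loss="soft_l1"); print(cams,r.x); print(res(r.x,cams).reshape(-1,2).round(1).tolist())
    p=r.x
E
python3 fit.py
```

```text
('top', 'scene') [0.63187801 0.19106557 0.37533781]
[[0.1, -0.4], [1.2, 0.4], [-0.4, -0.8], [-0.2, 0.4], [-0.4, 0.2], [0.0, -1.3], [3.0, 0.2], [-2.3, -0.2], [-1.6, -2.4], [-2.9, 2.3], [-0.3, -0.1]]
('top',) [0.62908676 0.19085702 0.32242486]
[[0.2, 0.5], [1.1, 1.9], [-1.4, -0.7], [-0.1, -1.1]]
('scene',) [0.63203432 0.192153   0.39036235]
[[-0.2, -1.0], [0.0, 0.2], [-0.0, 0.1], [0.0, -1.5], [3.4, -0.2], [-2.3, 1.8], [0.1, 0.6]]
```

Run:
```python
from fit import *
def T(x,y): return (230+x/6-.5,125+y/6-.5)
def Sc(x,y): return (305+x/7-.5,150+y/7-.5)
def yaw(c,a,b,z):
    d=back(c,b,z)-back(c,a,z); return np.arctan2(d[1],d[0])%np.pi
print("rails top",yaw("top",T(188,262),T(258,460),.035),yaw("top",T(258,238),T(335,430),.035))
print("rails scene",yaw("scene",Sc(160,135),Sc(430,193),.035),yaw("scene",Sc(145,215),Sc(415,280),.035))
print("base edge scene",yaw("scene",Sc(35,290),Sc(680,437),.02))
print("base edge top R",yaw("top",T(290,160),T(415,465),.02))
print("bar top",yaw("top",T(72,158),T(180,478),.04),"bar scene",yaw("scene",Sc(200,72),Sc(600,165),.04))
print("screws top",yaw("top",T(110,196),T(210,473),.02),yaw("top",T(273,134),T(377,411),.02))
print("screws scene",yaw("scene",Sc(125,283),Sc(524,376),.02))
print("screw cross",yaw("top",T(110,196),T(273,134),.02)-np.pi/2,yaw("top",T(210,473),T(377,411),.02)-np.pi/2)
a=[back("top",T(*q),.02) for q in((110,196),(210,473),(273,134),(377,411))]; print(np.mean(a,0), np.linalg.norm(a[0]-a[1]),np.linalg.norm(a[0]-a[2]))
print([back("scene",Sc(*q),.02) for q in((125,283),(524,376))],a[3],a[2])
```

```text
rails top 0.33329144011032685 0.3715654767712948
rails scene 0.3457187813880086 0.3201934130595795
base edge scene 0.34003702948910974
base edge top R 0.37691339682423974
bar top 0.32197402178482815 bar scene 0.3208958424252715
screws top 0.3416347527062906 0.3478638368188536
screws scene 0.3328003503791516
screw cross 0.35589331323629425 0.342946208827025
[0.57023998 0.17100116 0.02      ] 0.16988418000774838 0.099858309838718
[array([0.5066235 , 0.09608583, 0.02      ]), array([0.66787065, 0.151822  , 0.02      ])] [0.50695887 0.09466482 0.02      ] [0.66788471 0.15301808 0.02      ]
```

```bash
cat >> h.py <<'E'
YAW=0.343; EX=np.array([np.cos(YAW),np.sin(YAW),0]); EY=np.array([-EX[1],EX[0],0])
STUB=np.array([.6315,.192,.05])
def loc(X): d=np.array(X)-STUB; return np.array([d@EX,d@EY,X[2]])
E
python3 - <<'E'
from fit import *
def T(x,y): return (230+x/6-.5,125+y/6-.5)
def Sc(x,y): return (305+x/7-.5,150+y/7-.5)
X=tri({"top":T(107,295),"scene":Sc(446,108)}); print(X,loc(X))
for z in(.04,.05,.06): print(z,loc(back("top",T(107,295),z)),loc(back("scene",Sc(446,108),z)))
# handle centroid
ims={c:cv2.imread(f"pics/{c}0.png") for c in P}
obs={}
for c,thr in (("scene",70),("top",60)):
    u,v=proj(c,[.44,-.186,.042])[0].astype(int)
    m=(ims[c].max(2)<thr).astype(np.uint8)
    n,l,st,ce=cv2.connectedComponentsWithStats(m)
    k=np.argmin([np.hypot(*(x-[u,v])) if s[4]<600 else 1e9 for x,s in zip(ce,st)])
    rect=cv2.minAreaRect(np.argwhere(l==k)[:,::-1].astype(np.float32)); obs[c]=rect[0]
    print(c,ce[k],st[k],rect)
    bp=cv2.boxPoints(rect); e=[bp[1]-bp[0],bp[2]-bp[1]]; i=int(np.linalg.norm(e[1])>np.linalg.norm(e[0]))
    a=back(c,rect[0],.045);b=back(c,np.array(rect[0])+e[i],.045); print("yaw",np.arctan2(*(b-a)[:2][::-1])%np.pi, back(c,rect[0],.045))
    pc=lambda p:proj(c,boxpts(*p,.03,.054,.074,.026))
print(tri(obs))
# match rect centre of the projected model
def f(p):
    o=[]
    for c in obs:
        h=proj(c,boxpts(p[0],p[1],1.33,.03,.054,.074,.026)); o+=list(np.array(cv2.minAreaRect(h.astype(np.float32))[0])-obs[c])
    return o
r=least_squares(f,[.44,-.18],diff_step=1e-3); print(r.x,r.fun)
E
```

```text
[0.57424141 0.24662414 0.02993595] [-0.03555243  0.07069914  0.02993595]
0.04 [-0.03718568  0.06980395  0.04      ] [-0.03554622  0.06272439  0.04      ]
0.05 [-0.03901421  0.06885628  0.05      ] [-0.03538286  0.05486959  0.05      ]
0.06 [-0.04084273  0.06790862  0.06      ] [-0.03521951  0.0470148   0.06      ]
scene [242.20761246 245.95847751] [230 235  26  23 289] ((242.4588165283203, 245.93528747558594), (10.660812377929688, 28.6077938079834), 57.528804779052734)
yaw 1.2488595732863428 [ 0.44087144 -0.18542054  0.045     ]
top [375.14556962 211.96835443] [365 206  21  13 158] ((374.9622497558594, 212.132080078125), (21.428245544433594, 7.966911792755127), 15.94539737701416)
yaw 1.276619865871094 [ 0.43610888 -0.1826062   0.045     ]
[ 0.43698521 -0.18320051  0.03648206]
[ 0.43832183 -0.18378981] [-0.2444458  -0.56698608  0.32839966 -0.61985779]
```

```bash
cat >> h.py <<'E'
def Q(t2): return [np.cos(t2/2),np.sin(t2/2),0,0]
E
python3 - <<'E'
from h import *
for p,t in (([.438,-.184,.13],1.27),([.438,-.184,.041],1.27),([*STUB[:2],.2],YAW+np.pi/2),([*STUB[:2],.09],YAW+np.pi/2)):
    print(p,inverse_kinematics(p,Q(t)))
t=read_time_s()
move_gripper(.06,60); print(read_time_s()-t)
move_ptp([.438,-.184,.12],Q(1.27)); print(read_time_s()-t, read_finger_gap())
for c in P: cv2.imwrite(f"pics/{c}1.png",read_camera(c)[:,:,::-1])
def z(f,u,v,w,h,s): return cv2.resize(cv2.imread(f)[v:v+h,u:u+w],None,fx=s,fy=s,interpolation=cv2.INTER_CUBIC)
cv2.imwrite("pics/g1.png",np.hstack([z("pics/scene1.png",200,200,90,90,4),z("pics/top1.png",330,170,90,90,4)]))
print(read_eef_pos(),read_time_s())
E
```

```text
[0.438, -0.184, 0.13] [ 0.74306019  0.19334529 -0.46587367  2.06867066  0.11017239  0.90270799
 -0.08452451]
[0.438, -0.184, 0.041] [ 0.70847741  0.34647459 -0.44158684  2.12073578  0.22250963  0.71769893
 -0.17951882]
[np.float64(0.6315), np.float64(0.192), 0.2] [ 0.35215568  0.63225376 -1.01343149  1.54998231  0.55272275  1.27057202
 -0.39825034]
[np.float64(0.6315), np.float64(0.192), 0.09] [ 0.3525428   0.78415198 -1.01639249  1.63038309  0.72000843  1.1447382
 -0.50442359]
0.375
2.35 0.059747411743826064
[ 0.43794671 -0.18556647  0.12016434] 3.05
```

View pics/g1.png

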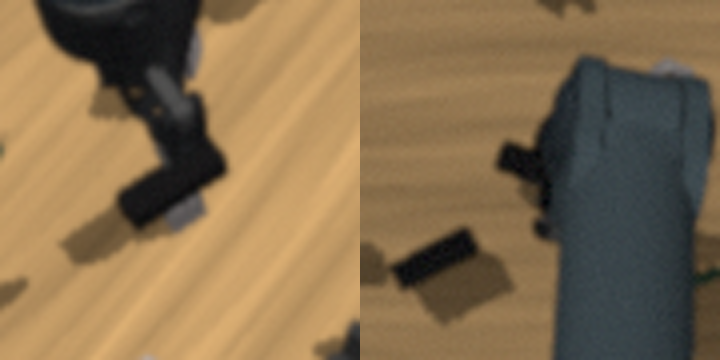

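Run:
```python
from h import *
movel([.438,-.184,.041],speed=.1); print(read_eef_pos(),read_ft_force(),read_time_s())
move_gripper(.0,80); print(read_finger_gap(),read_eef_pos(),read_time_s())
movel([.438,-.184,.12],speed=.15); print(read_finger_gap(),read_ft_force())
cv2.imwrite("pics/scene2.png",read_camera("scene")[:,:,::-1]);print(read_time_s())
a=cv2.imread("pics/scene2.png")[180:280,190:300]; cv2.imwrite("pics/g2.png",cv2.resize(a,None,fx=5,fy=5,interpolation=cv2.INTER_CUBIC))
```

```text
[ 0.4386706  -0.18416459  0.04147074] [ 0.1432404   0.4364399  -0.63841283] 3.9917
0.0005155650605193588 [ 0.43797629 -0.18399463  0.04102542] 4.5917
-0.00013598613251530355 [ 0.32079826 -1.0167707  -0.78521803]
5.3167
```

View pics/g2.png

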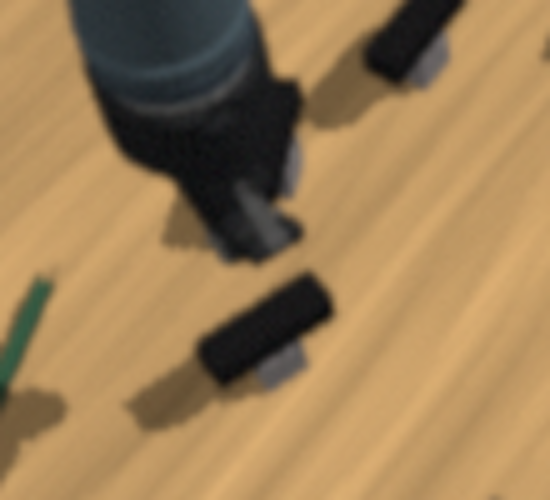

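Run:
```python
from h import *
print(read_eef_pos())
for z in (.12,.101): print(proj("scene",[.438,-.184,z]),proj("top",[.438,-.184,z]))
print("bar",proj("scene",[.438,-.184,.042]),proj("top",[.438,-.184,.042]))
print("base",proj("scene",[0,0,0.]),proj("top",[0,0,0.]))
for c in P: 
  T=np.array(P[c]["camera_from_world"]);print(-T[:3,:3].T@T[:3,3])
cv2.imwrite("pics/top2.png",read_camera("top")[:,:,::-1])
a=cv2.imread("pics/top2.png")[150:270,300:440]; cv2.imwrite("pics/g3.png",cv2.resize(a,None,fx=5,fy=5,interpolation=cv2.INTER_CUBIC))
```

```text
[ 0.43691277 -0.18368097  0.11894891]
[[237.73881127 231.63862902]] [[378.3601245  210.27630541]]
[[238.85884149 235.17480702]] [[377.57195045 210.61405985]]
bar [[242.11982418 245.47043575]] [[375.2480276  211.60992523]]
base [[176.05949024 139.54033704]] [[322.36657098 344.23102266]]
[ 0.84577644 -0.46700095  1.00170883]
[0.35737388 0.01360211 1.57659395]
```

View pics/g3.png

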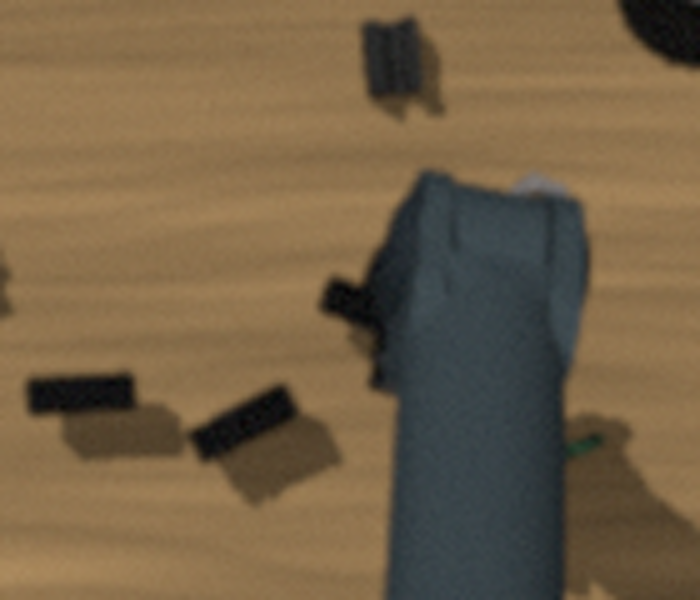

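View pics/scene2.png

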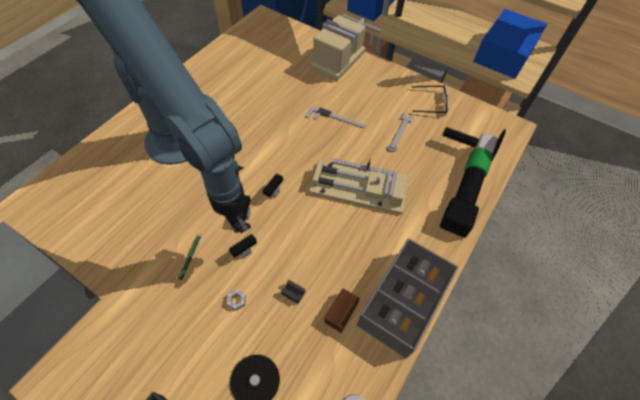

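Run:
```python
from h import *
def snap(n):
    o=[]
    for c,(u,v,w,h) in (("scene",(195,185,90,90)),("top",(330,170,90,90))):
        im=read_camera(c)[:,:,::-1]; cv2.imwrite(f"pics/{c}{n}.png",im); o.append(cv2.resize(im[v:v+h,u:u+w],None,fx=4.4,fy=4.4,interpolation=cv2.INTER_CUBIC))
    cv2.imwrite(f"pics/g{n}.png",np.hstack(o))
movel([.438,-.184,.041],speed=.1); print(read_eef_pos(),read_tcp_rot(),read_ft_force(),read_time_s())
snap(4)
```

```text
[ 0.43790811 -0.18387443  0.04102626] [ 8.05038602e-01  5.93222297e-01 -2.75709644e-04 -2.82212107e-04] [-2.27848681  1.58534983  3.42170113] 6.3083
```

View pics/g4.png

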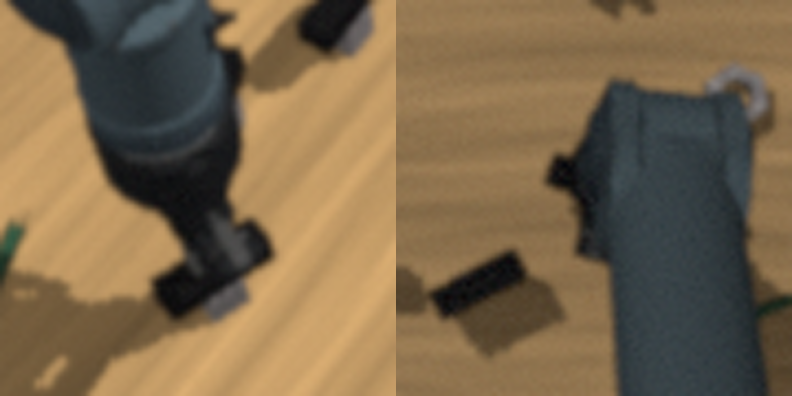

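Run:
```python
from h import *
for z in (.022,.041,.054): print(z,proj("scene",[.438,-.184,z]),back("scene",(243.9,250),z))
a=cv2.imread("pics/scene4.png")[215:270,215:275]; cv2.imwrite("pics/g5.png",cv2.resize(a,None,fx=10,fy=10,interpolation=cv2.INTER_CUBIC))
a=cv2.imread("pics/scene0.png")[215:270,215:275]; cv2.imwrite("pics/g6.png",cv2.resize(a,None,fx=10,fy=10,interpolation=cv2.INTER_CUBIC))
```

```text
0.022 [[243.15648626 248.74340249]] [ 0.44199957 -0.18572605  0.022     ]
0.041 [[242.17244445 245.63656932]] [ 0.44983022 -0.19118096  0.041     ]
0.054 [[241.48175101 243.45590052]] [ 0.45518804 -0.19491326  0.054     ]
```

View pics/g5.png

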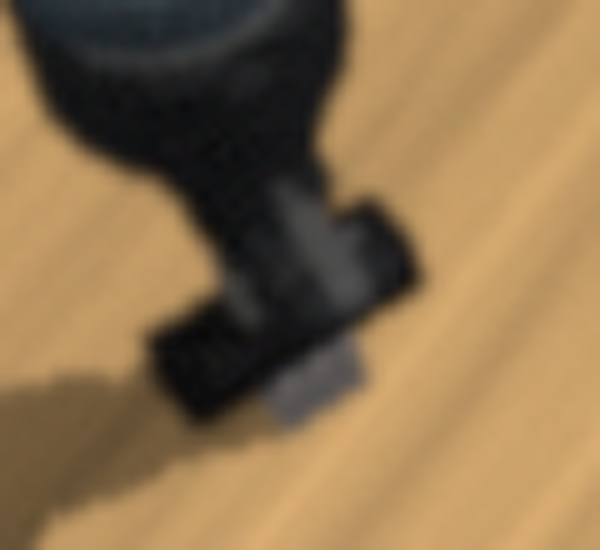

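View pics/g6.png

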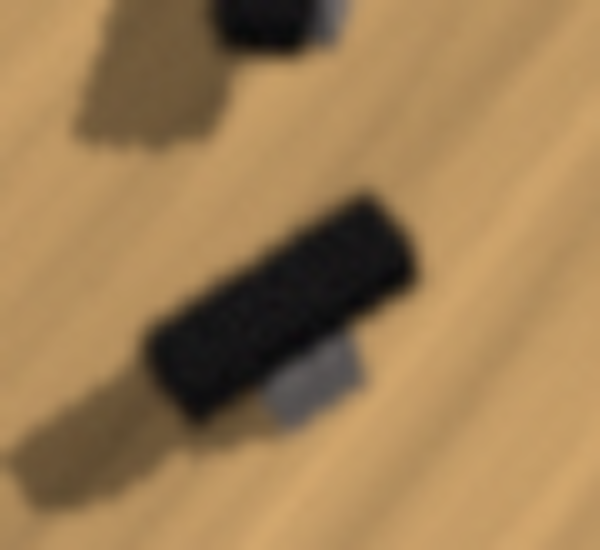

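Run:
```python
from h import *
o=[]
for n,z in ((1,.12),(2,.12),(4,.041)):
    a=cv2.imread(f"pics/scene{n}.png")[200:265,205:270]; a=cv2.resize(a,None,fx=6,fy=6,interpolation=cv2.INTER_CUBIC)
    for zz,col in ((z,(0,0,255)),(z-.019,(0,255,0)),(z+.054,(255,0,0))):
        q=((proj("scene",[.438,-.184,zz])[0]-[205,200]+.5)*6).astype(int); cv2.circle(a,tuple(map(int,q)),4,col,-1)
    o.append(a)
cv2.imwrite("pics/g7.png",cv2.resize(np.hstack(o),None,fx=.68,fy=.68));
```

```text
(no output)
```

View pics/g7.png

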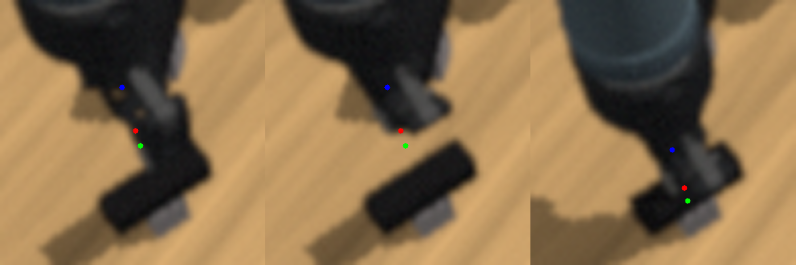

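Run:
```python
from h import *
a=cv2.imread("pics/scene1.png")[195:265,195:275]; a=cv2.resize(a,None,fx=9,fy=9,interpolation=cv2.INTER_CUBIC)
b=cv2.imread("pics/scene2.png")[195:265,195:275]; b=cv2.resize(b,None,fx=9,fy=9,interpolation=cv2.INTER_CUBIC)
d=np.array([np.sin(1.27),-np.cos(1.27),0])
print(d)
for im,g in((a,.03),(b,0)):
  for s in (-1,1):
    for zz,col in ((.12,(0,0,255)),(.101,(0,255,0)),(.133,(255,0,0))):
        q=((proj("scene",np.array([.438,-.184,zz])+s*g*d)[0]-[195,195]+.5)*9).astype(int); cv2.circle(im,tuple(map(int,q)),4,col,-1)
cv2.imwrite("pics/g8.png",a);cv2.imwrite("pics/g9.png",b)
```

```text
[ 0.95510086 -0.29628087  0.        ]
```

View pics/g8.png

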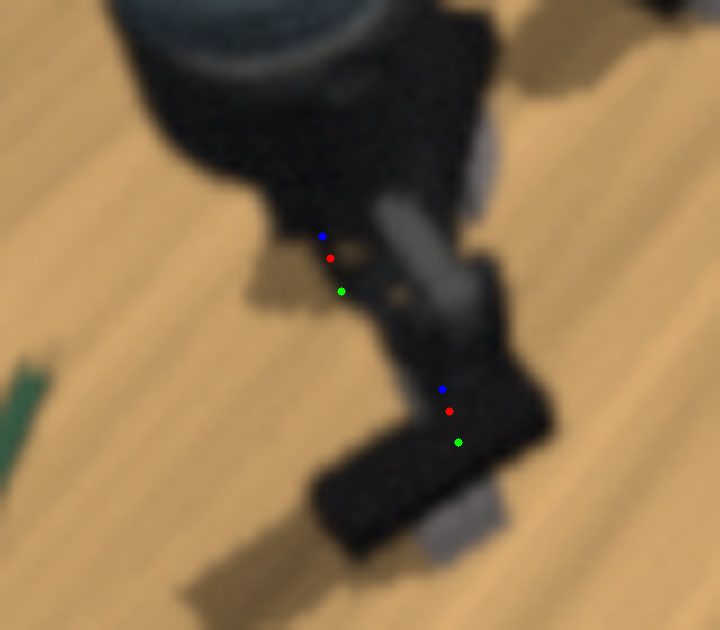

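View pics/g9.png

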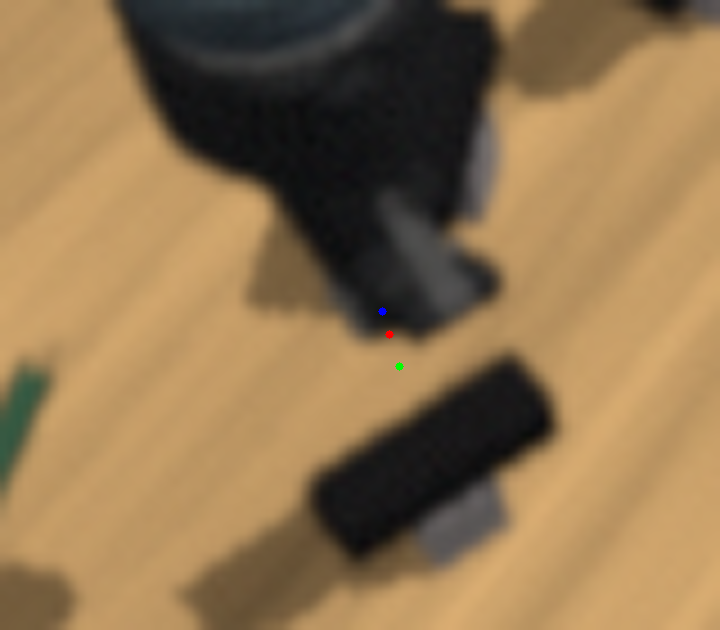

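Run:
```python
from h import *
print(read_finger_gap(),read_ft_force(),read_eef_pos(),read_effort().round(2))
for dz in (.002,.004,.007):
    movel([.438,-.184,.041+dz],speed=.05); print(dz,read_ft_force().round(2),read_eef_pos().round(4),read_time_s())
```

```text
0.00019831447585497538 [-1.24003824  1.93345643  3.46767334] [ 0.4378521  -0.18388788  0.04101284] [-1.000e-02 -3.108e+01 -2.640e+00 -1.749e+01  1.000e-01 -5.000e-01
 -0.000e+00]
0.002 [ 0.45 -0.71 -1.  ] [ 0.4383 -0.1842  0.043 ] 6.6583
0.004 [ 0.33 -0.7   0.09] [ 0.4382 -0.1841  0.0451] 6.9083
0.007 [-0.13 -0.52  0.09] [ 0.4383 -0.1841  0.0483] 7.1583
```

```bash
python3 - <<'E'
from h import *
movel([.438,-.184,.075],speed=.2)
movel([.52,-.06,.075],Q(1.27),speed=.25); print(read_time_s())
for c in P: cv2.imwrite(f"pics/{c}5.png",read_camera(c)[:,:,::-1])
z=.04
movel([.52,-.06,.04],speed=.1)
for c in P: cv2.imwrite(f"pics/{c}6.png",read_camera(c)[:,:,::-1])
while z>-.02:
    f=read_ft_force(); 
    if f[2]>2.5: break
    z-=.004; movel([.52,-.06,z],speed=.06)
print(z,read_ft_force(),read_eef_pos(),read_time_s())
for c in P: cv2.imwrite(f"pics/{c}7.png",read_camera(c)[:,:,::-1])
E
python3 - <<'E'
import sys; sys.path.insert(0,'.')
import os; os.chdir('.')
from h import *
o=[]
a=[]
for c in P:
    u,v=proj(c,[.52,-.06,.02])[0].astype(int)
    a.append(np.hstack([cv2.resize(cv2.imread(f"pics/{c}{n}.png")[v-45:v+20,u-32:u+33],None,fx=6,fy=6) for n in (5,7)]))
cv2.imwrite("pics/g10.png",cv2.resize(np.vstack(a),None,fx=.76,fy=.76))
E
```

```text
8.1833
-0.016 [-6.37793674 -0.50192738 18.15584942] [ 0.52059924 -0.06008088 -0.01351455] 12.3833
```

View pics/g10.png

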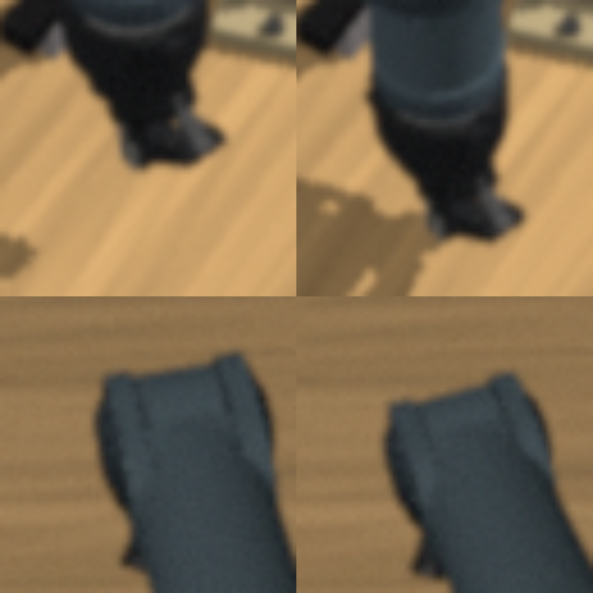

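Run:
```python
from h import *
u,v=proj("scene",[.52,-.06,.02])[0].astype(int)
a=cv2.imread("pics/scene7.png")[v-10:v+20,u-20:u+20]; a=cv2.resize(a,None,fx=18,fy=18,interpolation=cv2.INTER_CUBIC)
q=((proj("scene",[.52,-.06,0])[0]-[u-20,v-10]+.5)*18); cv2.circle(a,tuple(map(int,q)),4,(0,255,0),-1)
# axis markers 10mm: tool x (yellow) tool y(red)
t=1.27
for d,col in ((np.array([np.cos(t),np.sin(t),0]),(0,255,255)),(np.array([np.sin(t),-np.cos(t),0]),(0,0,255))):
    w=((proj("scene",np.array([.52,-.06,0])+.01*d)[0]-[u-20,v-10]+.5)*18); cv2.line(a,tuple(map(int,q)),tuple(map(int,w)),col,2)
print(u,v); cv2.imwrite("pics/g11.png",a)
```

```text
295 230
```

View pics/g11.png

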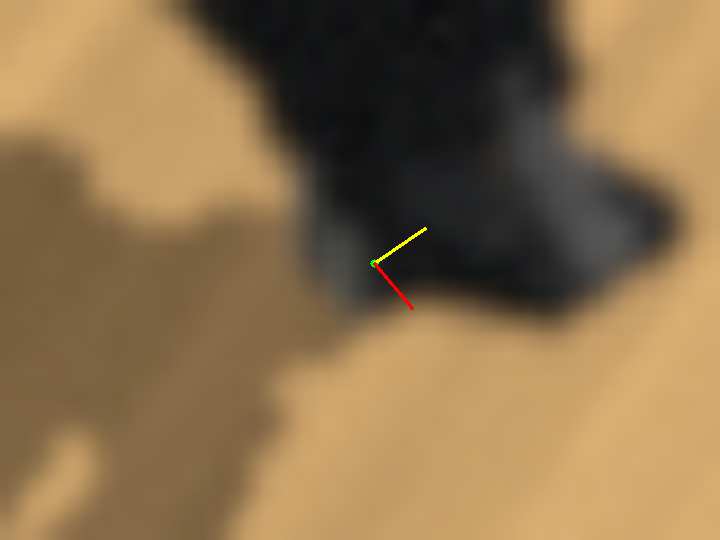

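```bash
cat >> h.py <<'E'
def snap(n,X,w=45,s=4.4):
    o=[]
    for c in P:
        im=read_camera(c)[:,:,::-1]; cv2.imwrite(f"pics/{c}{n}.png",im); u,v=proj(c,X)[0].astype(int)
        o.append(cv2.resize(im[v-w:v+w,u-w:u+w],None,fx=s,fy=s,interpolation=cv2.INTER_CUBIC))
    cv2.imwrite(f"pics/g{n}.png",np.hstack(o))
E
python3 - <<'E'
from h import *
movel([.52,-.06,.06],speed=.25)
move_gripper(.085,80)
print(read_time_s())
movel([.423,-.191,.05],Q(1.29),speed=.25)
print(read_eef_pos(),read_time_s()); snap(20,[.438,-.184,.042])
E
```

```text
13.7167
[ 0.42408952 -0.19016829  0.05036728] 14.5167
```

View pics/g20.png

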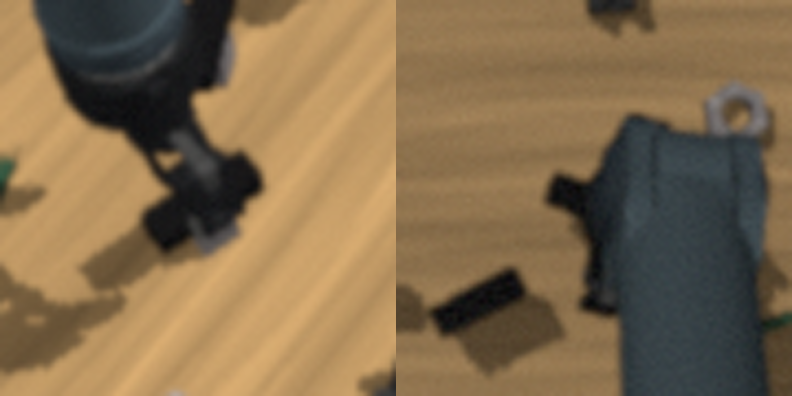

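Run:
```python
from h import *
movel([.423,-.191,.025],speed=.12); f=read_ft_force(); print(f,read_eef_pos())
if f[2]<6:
    movel([.423,-.191,.006],speed=.12); print(read_ft_force(),read_eef_pos())
    move_gripper(.0,80); print(read_finger_gap(),read_ft_force(),read_time_s())
snap(21,[.438,-.184,.042])
```

```text
[-0.1502489  -0.55291607  0.10973045] [ 0.42288019 -0.18967718  0.02447289]
[0.54010228 0.12190643 0.40537437] [ 0.42269583 -0.19062745  0.00594921]
0.025547205084003922 [ 1.94872911 -0.51887326  5.68003808] 15.8583
```

View pics/g21.png

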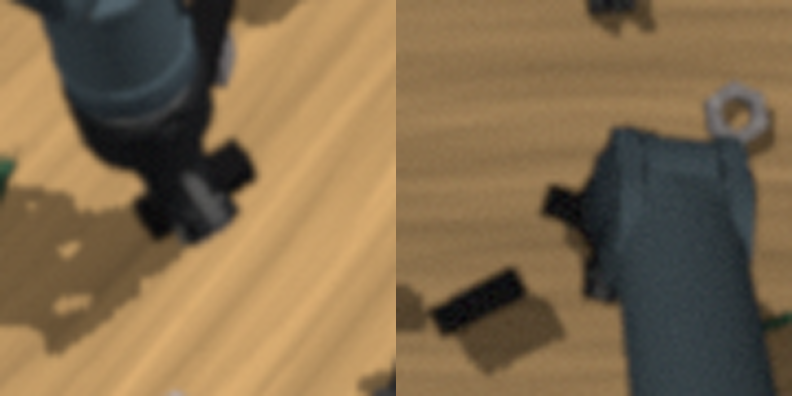

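Run:
```python
from h import *
movel([.423,-.191,.12],speed=.25); print(read_finger_gap(),read_ft_force(),read_time_s())
snap(22,[.438,-.184,.15])
move_ptp([STUB[0]-.015,STUB[1]-.007,.115],Q(YAW+np.pi/2)); print(read_finger_gap(),read_eef_pos(),read_tcp_rot(),read_ft_force(),read_time_s())
snap(23,[*STUB[:2],.12])
```

```text
0.025380592263869538 [-0.13117084 -0.53227706 -2.46034734] 16.5667
0.02557629470163903 [0.61690467 0.18176916 0.11448065] [ 5.77511885e-01  8.16381123e-01 -1.25765805e-03  5.50129782e-04] [-0.20622877 -0.58563838 -1.41883463] 18.225
```

View pics/g22.png

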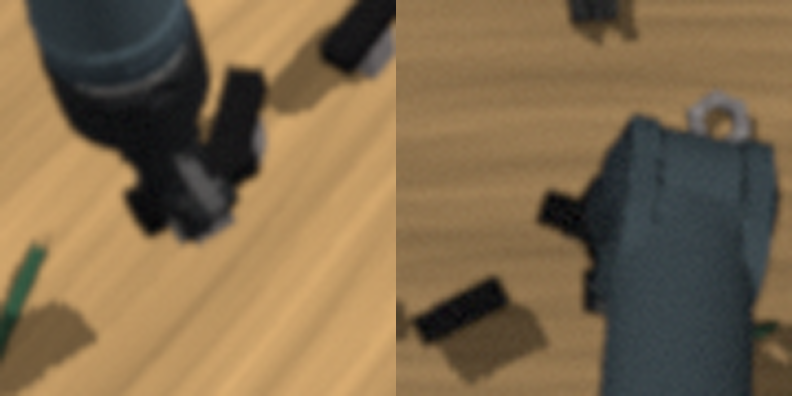

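View pics/g23.png

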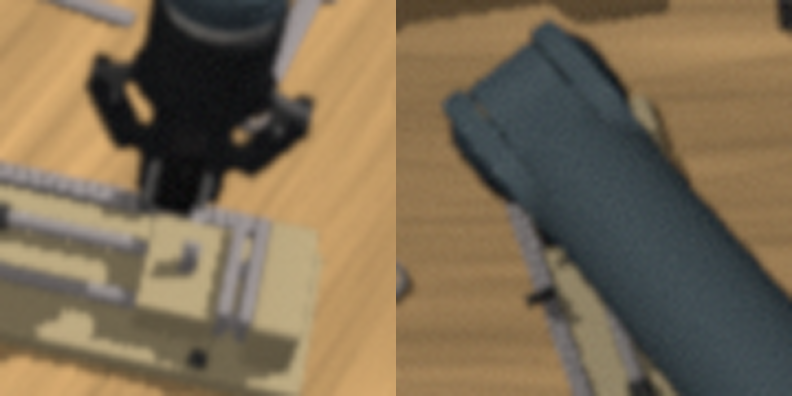

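```bash
cat >> h.py <<'E'
def overlay(n,hx,hy,yaw,zb,out,roi=(355,140,60,60),s=12,stub=STUB):
    u0,v0,w,h=roi
    a=cv2.resize(cv2.imread(f"pics/scene{n}.png")[v0:v0+h,u0:u0+w],None,fx=s,fy=s,interpolation=cv2.INTER_CUBIC)
    def box(pts,col):
        q=((proj("scene",pts)-[u0,v0]+.5)*s).astype(int)
        for i in range(8):
            for j in range(i):
                if bin(i^j).count("1")==1: cv2.line(a,tuple(map(int,q[i])),tuple(map(int,q[j])),col,1)
    box(boxpts(hx,hy,yaw,zb+.03,zb+.054,.074,.026),(0,255,0))
    box(boxpts(hx,hy,yaw,zb,zb+.03,.026,.026),(0,255,255))
    box(boxpts(*stub[:2],YAW,.05,.075,.012,.012),(0,0,255))
    j=stub+(-.0015)*EX
    box(boxpts(j[0],j[1],YAW,.05,.05,.053,.076),(255,0,0))
    cv2.imwrite(out,a)
E
python3 - <<'E'
from h import *
overlay(23,.6319,.1888,YAW+np.pi/2,.1085,"pics/o1.png")
E
```

```text
(no output)
```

View pics/o1.png

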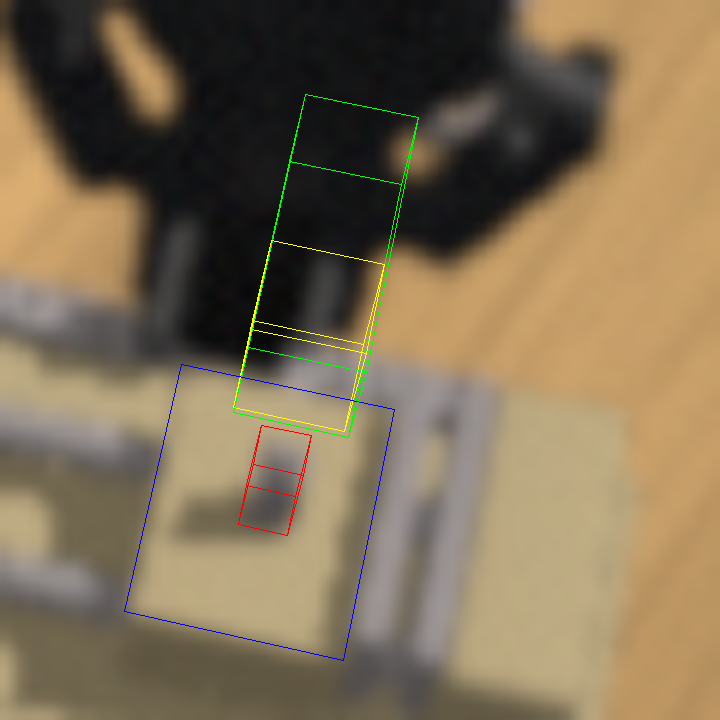

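Run:
```python
from h import *
e=np.array([STUB[0]-.015,STUB[1]-.007,0])+.016*EX-.012*EY; e[2]=.092
movel(e,speed=.12); print(e,read_eef_pos(),read_ft_force(),read_time_s())
snap(24,[*STUB[:2],.09])
p=read_eef_pos(); zb=p[2]-.006; print(zb)
overlay(24,*STUB[:2],YAW+np.pi/2,zb,"pics/o2.png")
a=cv2.imread("pics/scene24.png")[140:200,355:415]; cv2.imwrite("pics/o2r.png",cv2.resize(a,None,fx=12,fy=12,interpolation=cv2.INTER_CUBIC))
```

```text
[0.63560377 0.17908002 0.092     ] [0.635322   0.17772656 0.09111141] [-0.22140367  0.21814078 -1.55484653] 18.725
0.08633849709447217
```

View pics/o2.png

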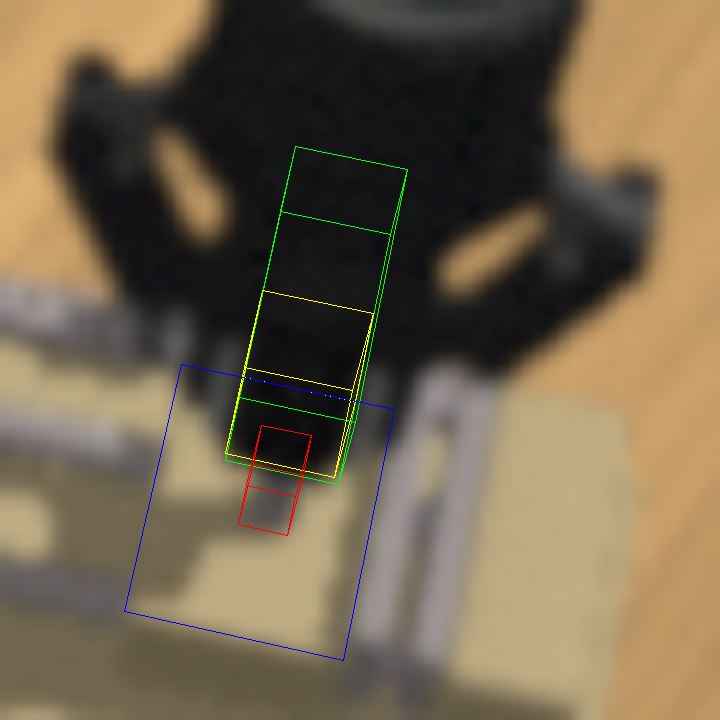

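View pics/o2r.png

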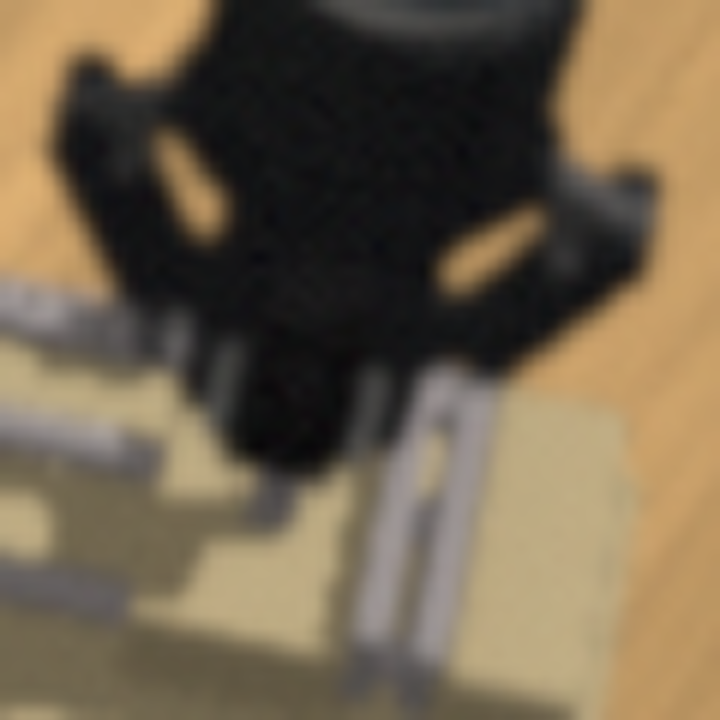

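Run:
```python
from h import *
g=cv2.imread("pics/scene24.png").max(2).astype(np.float32)
zb=.0853
ey=YAW+np.pi/2
ex=EX;  # bar near end bottom edge: center + -.037*EY, z=zb+.03
for off in (-.009,-.006,.004,.007,.010):
    pr=[]
    for d in np.arange(-.012,.016,.002):
        X=STUB+off*ex-(.037+d)*EY; X[2]=zb+.03
        u,v=proj("scene",X)[0]; pr.append(cv2.getRectSubPix(g,(1,1),(float(u),float(v)))[0,0])
    print(off,np.round(pr).astype(int))
for dz in (.004,.008,.012):   # across face
    pr=[]
    for off in np.arange(-.024,.025,.002):
        X=STUB+off*ex-.037*EY; X[2]=zb+.03+dz
        u,v=proj("scene",X)[0]; pr.append(cv2.getRectSubPix(g,(1,1),(float(u),float(v)))[0,0])
    print("x",dz,np.round(pr).astype(int))
# stub x & y profile in scene0
g=cv2.imread("pics/scene0.png").max(2).astype(np.float32)
for z in (.055,.06,.065,.07):
    pr=[]
    for off in np.arange(-.014,.015,.002):
        X=STUB+off*ex; X[2]=z
        u,v=proj("scene",X)[0]; pr.append(cv2.getRectSubPix(g,(1,1),(float(u),float(v)))[0,0])
    print("stub",z,np.round(pr).astype(int))
pr=[]
for d in np.arange(-.045,.03,.003):
        X=STUB+.0*ex+d*EY; X[2]=.05; u,v=proj("scene",X)[0]; pr.append(int(cv2.getRectSubPix(g,(1,1),(float(u),float(v)))[0,0]))
print(pr)
```

```text
-0.009 [ 17  17  18  25  43  74 108 141 149 151 137 126 116 113]
-0.006 [ 15  13  13  15  32  57  87 113 124 125 117 109 101 103]
0.004 [ 13  12  12  18  27  44  66  89 102 111 115 121 129 141]
0.007 [ 14  14  18  26  43  62  93 121 144 158 166 167 170 175]
0.01 [ 25  28  43  60  81 102 126 147 168 177 185 186 186 187]
x 0.004 [177 183 181 170 148 116  84  65  54  44  36  29  26  29  36  46  61  93
 123 138 129 120 117 124 142]
x 0.008 [175 175 168 147 117  84  50  33  21  15  17  19  18  16  18  24  37  64
  92 108 111 110 115 126 141]
x 0.012 [166 159 145 118  88  59  34  20  14  12  14  15  15  13  11  13  23  40
  65  83  93  99 106 120 137]
stub 0.055 [167 160 147 136 126 107  92  81  82  94 115 147 166 175 175]
stub 0.06 [176 172 166 159 146 124 104  91  88 103 126 155 168 175 176]
stub 0.065 [178 177 175 169 153 132 110 102 103 116 138 159 172 175 173]
stub 0.07 [177 178 176 171 155 137 119 117 121 131 148 162 172 176 173]
[92, 104, 129, 160, 172, 176, 177, 177, 177, 176, 174, 160, 133, 104, 84, 77, 80, 87, 95, 105, 118, 138, 155, 168, 174]
```

```bash
cat > st.py <<'E'
import json
def load(): return json.load(open("e.json"))
def save(x,y): json.dump([x,y],open("e.json","w"))
E
python3 - <<'E'
from h import *
from st import *
b=read_ft_force(); print("free",b,read_eef_pos())
e=np.array([STUB[0]-.015,STUB[1]-.007,0])+.018*EX-.014*EY; save(e[0],e[1])
for z in (.082,.078,.074,.070):
    e[2]=z; movel(e,speed=.05); f=read_ft_force()-b; print(z,"F local",(f@EX).round(1),(f@EY).round(1),f[2].round(1),read_ft_torque().round(2),read_eef_pos().round(4))
    if f[2]>12: break
print(read_time_s()); snap(25,[*STUB[:2],.09]); overlay(25,*STUB[:2],YAW+np.pi/2,read_eef_pos()[2]-.006,"pics/o3.png")
E
```

```text
free [ 0.08399124  0.14420736 -1.78232101] [0.63536498 0.17944519 0.0923385 ]
0.082 F local 0.2 -0.6 -0.5 [0.02 0.01 0.06] [0.6377 0.1775 0.0814]
0.078 F local -0.1 0.7 0.6 [0.06 0.14 0.02] [0.6379 0.1784 0.078 ]
0.074 F local -5.2 0.0 10.9 [-0.35  1.05  0.13] [0.6388 0.1783 0.0768]
0.07 F local -0.3 1.7 0.5 [0.38 0.16 0.01] [0.638  0.1788 0.07  ]
19.9333
```

View pics/o3.png

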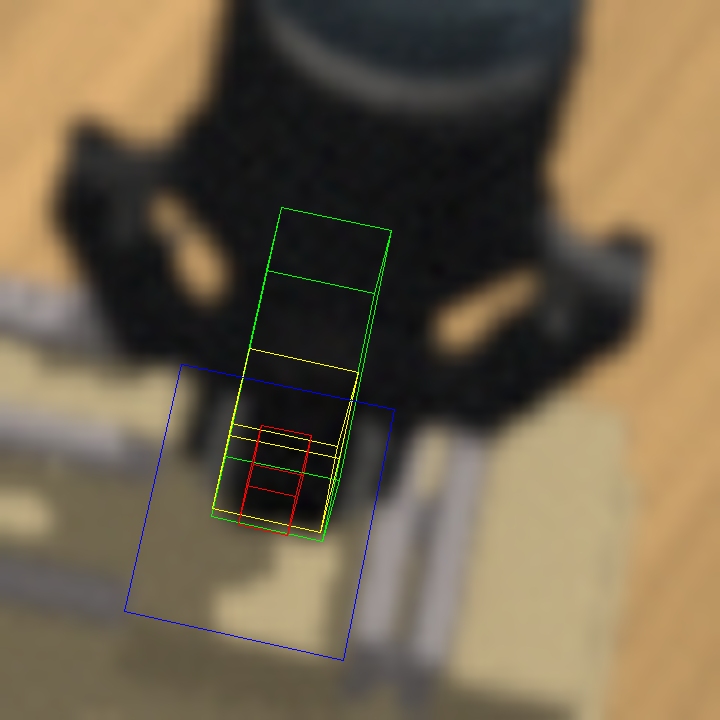

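Run:
```python
from h import *
from st import *
b=np.array([.08,.14,-1.78]); x,y=load()
for z in (.066,.061,.057,.0555,.054,.0525):
    movel([x,y,z],speed=.05); f=read_ft_force()-b; print(z,"F local",(f@EX).round(1),(f@EY).round(1),f[2].round(1),read_ft_torque().round(2),read_eef_pos().round(4))
    if f[2]>12: break
print(read_time_s(),read_finger_gap()); snap(26,[*STUB[:2],.09]); overlay(26,*STUB[:2],YAW+np.pi/2,.05,"pics/o4.png")
```

```text
0.066 F local 0.4 3.7 -0.9 [ 0.66  0.12 -0.01] [0.6375 0.1787 0.0651]
0.061 F local -0.4 3.7 -2.7 [ 0.84  0.23 -0.02] [0.6375 0.1788 0.0601]
0.057 F local -1.7 4.4 4.3 [0.88 0.69 0.  ] [0.6379 0.179  0.0575]
0.0555 F local -4.1 4.5 10.1 [0.6  1.29 0.05] [0.638  0.179  0.0574]
0.054 F local -7.8 4.0 16.2 [0.44 1.91 0.13] [0.638  0.1789 0.0574]
21.2833 0.02530072214059153
```

View pics/o4.png

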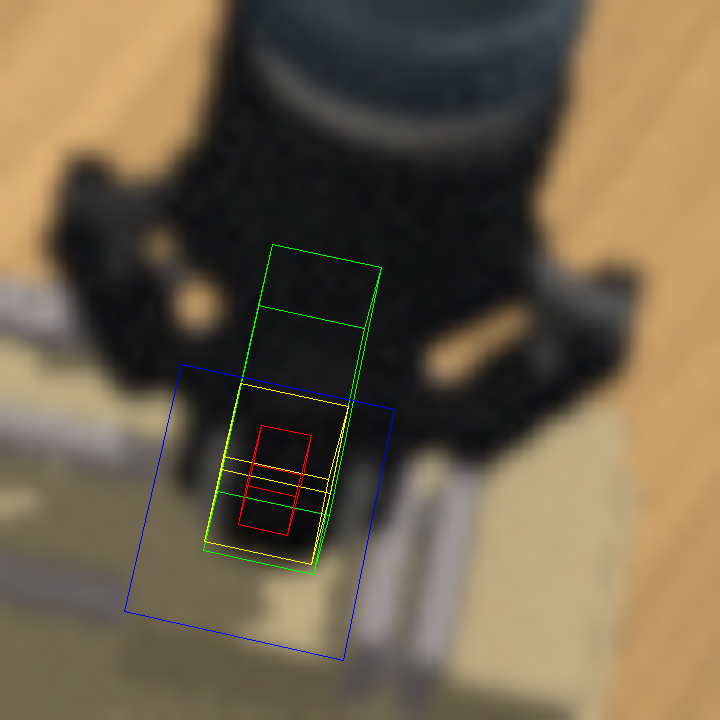

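Run:
```python
from h import *
for n in (0,26):
  g=cv2.imread(f"pics/scene{n}.png").max(2).astype(np.float32)
  offs=np.arange(-.052,-.022,.002)
  print(n,(offs*1000).round().astype(int))
  for y,z in ((.065,.045),(.065,.052),(.065,.058),(.065,.064),(.075,.05),(.075,.055)):
    pr=[]
    for off in offs:
        X=STUB+off*EX+y*EY; X[2]=z
        u,v=proj("scene",X)[0]; pr.append(cv2.getRectSubPix(g,(1,1),(float(u),float(v)))[0,0])
    print(y,z,np.round(pr).astype(int))
g=cv2.imread(f"pics/top0.png").max(2).astype(np.float32)
for y,z in ((.06,.05),(.066,.05),(.072,.05),(.066,.04)):
    pr=[]
    for off in offs:
        X=STUB+off*EX+y*EY; X[2]=z
        u,v=proj("top",X)[0]; pr.append(cv2.getRectSubPix(g,(1,1),(float(u),float(v)))[0,0])
    print("top",y,z,np.round(pr).astype(int))
a=cv2.imread("pics/scene26.png")[150:185,330:385]; cv2.imwrite("pics/o5.png",cv2.resize(a,None,fx=13,fy=13,interpolation=cv2.INTER_CUBIC))
```

```text
0 [-52 -50 -48 -46 -44 -42 -40 -38 -36 -34 -32 -30 -28 -26 -24]
0.065 0.045 [174 173 174 174 168 145 112  80  70  80 118 152 181 190 192]
0.065 0.052 [174 172 173 173 172 158 134 106  95 108 139 164 181 192 193]
0.065 0.058 [177 174 171 172 172 171 153 133 115 137 160 179 186 191 193]
0.065 0.064 [180 177 174 173 172 170 164 148 139 151 167 181 187 189 191]
0.075 0.05 [179 176 173 173 172 169 160 141 133 148 166 181 187 190 192]
0.075 0.055 [181 178 175 173 171 170 166 155 153 159 173 183 188 189 191]
26 [-52 -50 -48 -46 -44 -42 -40 -38 -36 -34 -32 -30 -28 -26 -24]
0.065 0.045 [ 28  33  32  30  27  26  27  37  52  74 106 132 149 133 105]
0.065 0.052 [34 40 40 41 44 57 65 72 66 65 69 69 67 57 43]
0.065 0.058 [37 41 43 51 65 85 96 93 74 54 38 27 27 25 21]
0.065 0.064 [41 42 43 46 58 72 82 71 55 36 28 23 21 22 22]
0.075 0.05 [41 42 45 48 64 79 91 79 62 39 30 24 22 22 21]
0.075 0.055 [43 42 42 42 47 53 57 49 38 26 23 21 20 21 21]
top 0.06 0.05 [ 64  65  60  55  46  42  39  48  60  76  90  99 102 101 102]
top 0.066 0.05 [ 72  69  64  56  45  33  34  43  61  81  96 107 109 109 108]
top 0.072 0.05 [119 117 107  94  69  48  43  53  76  96 113 117 118 119 121]
top 0.066 0.04 [ 68  68  66  61  53  41  29  34  43  62  80  96 105 109 109]
```

View pics/o5.png

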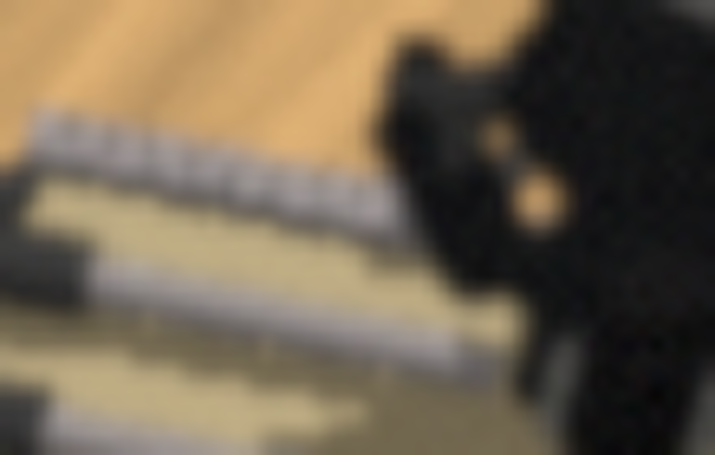

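Run:
```python
from h import *
g=cv2.imread(f"pics/top0.png").max(2).astype(np.float32)
print("stub pick",loc(back("top",(262,154.8),.075)))
offs=np.arange(-.016,.017,.002); print((offs*1000).round())
for y in (-.004,-.002,0,.002,.004):
  for z in (.075,):
    print(y,z,[int(cv2.getRectSubPix(g,(1,1),tuple(map(float,proj("top",STUB+o*EX+y*EY+[0,0,z-.05])[0])))[0,0]) for o in offs])
# jaw front edge (-28) and face plate edge(+25) in top & scene
for c in ("top","scene"):
  g=cv2.imread(f"pics/{c}0.png").max(2).astype(np.float32)
  offs=np.arange(-.036,-.018,.002)
  for y in (-.03,-.01,.01): print(c,y,"jaw -28:",[int(cv2.getRectSubPix(g,(1,1),tuple(map(float,proj(c,STUB+o*EX+y*EY)[0])))[0,0]) for o in offs])
```

```text
stub pick [-0.00101408 -0.00029253  0.075     ]
[-16. -14. -12. -10.  -8.  -6.  -4.  -2.   0.   2.   4.   6.   8.  10.
  12.  14.  16.]
-0.004 0.075 [80, 76, 72, 66, 66, 69, 76, 83, 91, 101, 112, 118, 123, 118, 108, 93, 83]
-0.002 0.075 [84, 79, 73, 67, 65, 65, 73, 82, 92, 102, 112, 120, 125, 120, 111, 96, 83]
0 0.075 [91, 83, 74, 71, 70, 71, 76, 84, 94, 102, 113, 123, 127, 123, 111, 98, 84]
0.002 0.075 [102, 94, 87, 83, 80, 81, 83, 91, 97, 104, 114, 124, 126, 124, 112, 97, 85]
0.004 0.075 [115, 110, 102, 97, 96, 95, 95, 100, 105, 111, 117, 125, 127, 122, 110, 94, 84]
top -0.03 jaw -28: [70, 69, 71, 76, 93, 110, 124, 134, 135]
top -0.01 jaw -28: [78, 74, 74, 78, 91, 106, 109, 108, 99]
top 0.01 jaw -28: [77, 76, 76, 79, 92, 110, 123, 133, 135]
scene -0.03 jaw -28: [107, 99, 94, 102, 118, 143, 162, 172, 176]
scene -0.01 jaw -28: [105, 105, 105, 107, 120, 137, 157, 150, 136]
scene 0.01 jaw -28: [112, 104, 102, 106, 120, 144, 165, 174, 176]
```

Run:
```python
from h import *
from st import *
b=np.array([.08,.14,-1.78]); x,y=load(); e0=np.array([x,y,.056])
p0=read_eef_pos()
for d in (.01,.025,.0375):
    movel(e0-d*EX,speed=.05); f=read_ft_force()-b; print(d,"F local",(f@EX).round(1),(f@EY).round(1),f[2].round(1),read_ft_torque().round(2),((read_eef_pos()-p0)@EX).round(4),read_eef_pos()[2].round(4),read_finger_gap().round(4))
print(read_time_s()); snap(27,[*(STUB-.0375*EX)[:2],.07],w=40,s=5)
print("settled",((read_eef_pos()-p0)@EX).round(4),read_ft_force()-b)
```

```text
Traceback (most recent call last):
AttributeError: 'float' object has no attribute 'round'
```

Run:
```python
from h import *
from st import *
b=np.array([.08,.14,-1.78]); x,y=load(); e0=np.array([x,y,.056])
for d in (.025,.0375):
    movel(e0-d*EX,speed=.05); f=read_ft_force()-b; print(d,"F local",(f@EX).round(1),(f@EY).round(1),f[2].round(1),read_ft_torque(),((read_eef_pos()-e0)@EX),read_eef_pos()[2],read_finger_gap())
print(read_time_s()); snap(27,[*(STUB-.0375*EX)[:2],.07],w=40,s=5)
print("settled",((read_eef_pos()-e0)@EX).round(4),read_ft_force()-b)
```

```text
0.025 F local 5.0 5.5 -0.3 [ 1.53925428 -0.87326777 -0.0208227 ] -0.02005415900505803 0.057640464961759424 0.024634672711359863
0.0375 F local 6.0 6.1 -0.8 [ 1.62015124 -1.02849072 -0.02451362] -0.03205952803633045 0.05763638260716646 0.02491921135181024
22.5833
settled -0.0319 [ 4.51174197  7.55752777 -1.29104914]
```

View pics/g27.png

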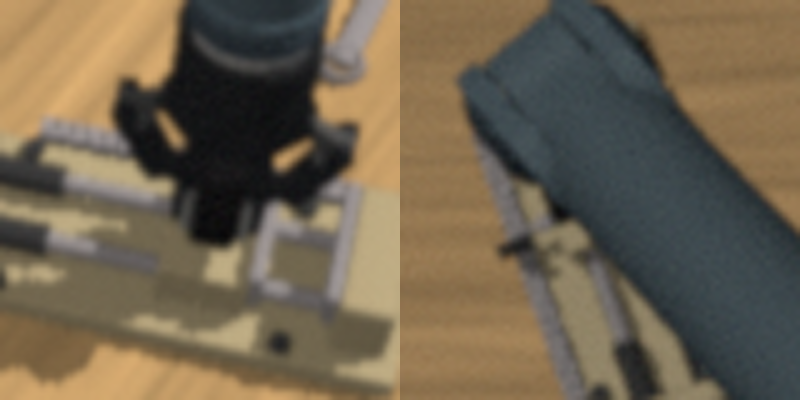

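Run:
```python
from h import *
a=cv2.imread("pics/top27.png")[150:215,235:300]; a=cv2.resize(a,None,fx=11,fy=11,interpolation=cv2.INTER_CUBIC); cv2.imwrite("pics/o6.png",a)
```

```text
(no output)
```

View pics/o6.png

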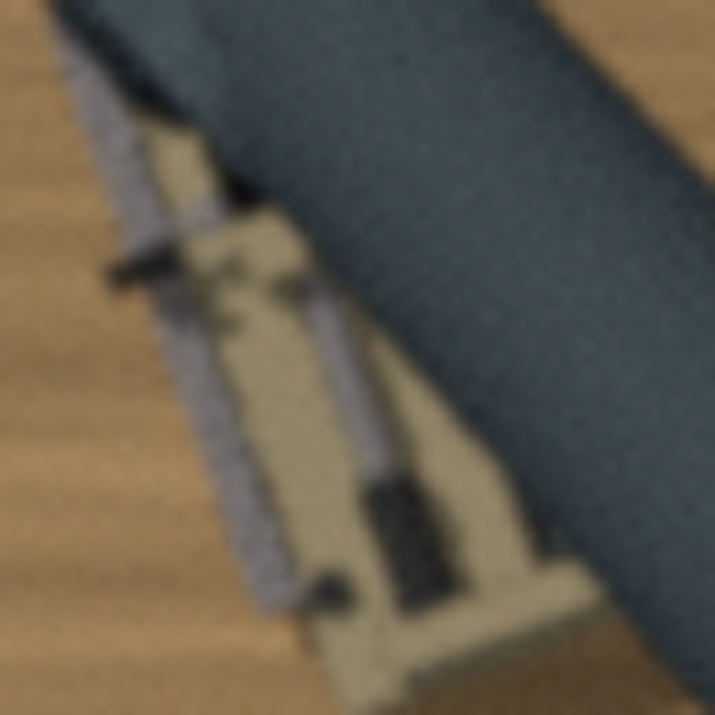

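```bash
cat > jawx.py <<'E'
from h import *
import sys
n=sys.argv[1]
offs=np.arange(-.085,-.040,.002); print((offs*1000).round().astype(int).tolist())
for c,ys in (("top",(.02,.025,.03,.034)),("scene",(-.036,-.033,-.03,-.025))):
  g=cv2.imread(f"pics/{c}{n}.png").max(2).astype(np.float32)
  for y in ys: print(c,y,[int(cv2.getRectSubPix(g,(1,1),tuple(map(float,proj(c,STUB+o*EX+y*EY)[0])))[0,0]) for o in offs])
# face plate -x face top edge: +25, z=.06
offs=np.arange(-.02,.03,.002); print((offs*1000).round().astype(int).tolist())
g=cv2.imread(f"pics/scene{n}.png").max(2).astype(np.float32); g0=cv2.imread(f"pics/scene0.png").max(2).astype(np.float32)
for y in (-.03,-.025,-.02): print("plate",y,[int(cv2.getRectSubPix(g,(1,1),tuple(map(float,proj("scene",STUB+o*EX+y*EY+[0,0,.01])[0])))[0,0]) for o in offs])
offs=offs+.03375; print((offs*1000).round().astype(int).tolist())
for y in (-.03,-.025,-.02): print("plate0",y,[int(cv2.getRectSubPix(g0,(1,1),tuple(map(float,proj("scene",STUB+o*EX+y*EY+[0,0,.01])[0])))[0,0]) for o in offs])
# pointer in top
offs=np.arange(-.05,-.015,.002); print((offs*1000).round().astype(int).tolist())
g=cv2.imread(f"pics/top{n}.png").max(2).astype(np.float32)
for y in (.043,.046,.049,.052,.055,.058): print("ptr",y,[int(cv2.getRectSubPix(g,(1,1),tuple(map(float,proj("top",STUB+o*EX+y*EY+[0,0,-.012])[0])))[0,0]) for o in offs])
for y in (.06,.066,.072,.078): print("fin z.05",y,[int(cv2.getRectSubPix(g,(1,1),tuple(map(float,proj("top",STUB+o*EX+y*EY)[0])))[0,0]) for o in offs])
E
python3 jawx.py 27
```

```text
[-85, -83, -81, -79, -77, -75, -73, -71, -69, -67, -65, -63, -61, -59, -57, -55, -53, -51, -49, -47, -45, -43, -41]
top 0.02 [104, 105, 105, 106, 106, 103, 101, 95, 89, 79, 71, 68, 69, 71, 76, 85, 89, 91, 88, 81, 72, 66, 58]
top 0.025 [119, 118, 118, 117, 113, 108, 105, 103, 92, 81, 71, 67, 73, 85, 103, 119, 136, 137, 138, 133, 129, 122, 110]
top 0.03 [134, 133, 134, 133, 129, 123, 119, 114, 106, 96, 87, 82, 82, 89, 105, 124, 135, 142, 143, 142, 142, 141, 136]
top 0.034 [144, 142, 142, 143, 142, 140, 139, 138, 132, 125, 115, 108, 102, 108, 115, 126, 135, 138, 140, 140, 141, 141, 135]
scene -0.036 [98, 98, 98, 98, 99, 98, 99, 99, 98, 98, 99, 100, 100, 102, 105, 110, 113, 113, 110, 110, 111, 113, 114]
scene -0.033 [99, 99, 98, 98, 98, 98, 100, 100, 99, 98, 98, 98, 99, 100, 104, 111, 112, 113, 113, 113, 113, 114, 114]
scene -0.03 [99, 100, 100, 99, 99, 99, 100, 99, 99, 100, 99, 98, 98, 100, 105, 111, 113, 113, 113, 114, 114, 114, 114]
scene -0.025 [108, 109, 109, 109, 108, 108, 107, 107, 107, 108, 110, 108, 108, 108, 111, 113, 114, 114, 113, 113, 113, 113, 113]
[-20, -18, -16, -14, -12,
[... 1380 characters left out ...]
4, 137, 140, 141, 142]
ptr 0.052 [91, 91, 101, 113, 121, 125, 127, 123, 118, 117, 118, 121, 125, 130, 133, 133, 134, 136]
ptr 0.055 [81, 81, 86, 90, 97, 102, 102, 101, 100, 102, 107, 111, 111, 112, 112, 116, 118, 119]
ptr 0.058 [73, 73, 72, 68, 64, 66, 68, 70, 75, 85, 92, 102, 104, 104, 104, 102, 103, 104]
fin z.05 0.06 [66, 64, 57, 46, 41, 39, 49, 62, 79, 94, 104, 108, 108, 110, 112, 110, 107, 105]
fin z.05 0.066 [74, 68, 59, 47, 36, 36, 45, 63, 83, 99, 112, 113, 113, 113, 114, 116, 114, 112]
fin z.05 0.072 [124, 113, 99, 76, 54, 48, 58, 80, 102, 120, 124, 125, 124, 126, 133, 138, 138, 137]
fin z.05 0.078 [141, 135, 118, 100, 82, 75, 83, 98, 119, 131, 136, 137, 138, 140, 143, 146, 149, 152]
```

```bash
python3 - <<'E'
from h import *
from st import *
b=np.array([.08,.14,-1.78]); x,y=load(); e0=np.array([x,y,.055])
for d in (.0448,):
    movel(e0-d*EX,speed=.03); pause(.3); f=read_ft_force()-b; print(d,"F local",(f@EX).round(1),(f@EY).round(1),f[2].round(1),((read_eef_pos()-e0)@EX),read_eef_pos()[2],read_finger_gap())
print(read_time_s()); snap(28,[*(STUB-.0375*EX)[:2],.07],w=40,s=5)
E
python3 jawx.py 28 | egrep "^\[|scene|plate -|top|ptr"
python3 - <<'E'
import cv2
a=cv2.imread("pics/top28.png")[150:215,235:300]; cv2.imwrite("pics/o7.png",cv2.resize(a,None,fx=11,fy=11,interpolation=cv2.INTER_CUBIC))
E
```

```text
0.0448 F local 7.1 5.1 0.2 -0.0377951098733513 0.05759756274014485 0.024867571807788938
23.375
[-85, -83, -81, -79, -77, -75, -73, -71, -69, -67, -65, -63, -61, -59, -57, -55, -53, -51, -49, -47, -45, -43, -41]
top 0.02 [104, 105, 104, 100, 92, 82, 72, 68, 66, 65, 67, 72, 77, 78, 75, 69, 65, 57, 57, 56, 54, 52, 52]
top 0.025 [118, 115, 113, 111, 102, 89, 79, 71, 69, 70, 82, 98, 117, 125, 128, 124, 120, 109, 99, 86, 74, 60, 53]
top 0.03 [133, 132, 130, 125, 118, 106, 93, 84, 76, 80, 89, 109, 126, 139, 144, 143, 141, 140, 136, 132, 115, 94, 68]
top 0.034 [144, 143, 141, 139, 134, 131, 121, 114, 105, 101, 101, 109, 122, 132, 140, 139, 138, 140, 142, 139, 127, 105, 80]
scene -0.036 [98, 96, 97, 98, 99, 98, 99, 99, 99, 99, 101, 103, 106, 109, 111, 113, 113, 111, 110, 109, 110, 113, 118]
scene -0.033 [99, 98, 97, 98, 98, 99, 99, 99, 99, 98, 101, 104, 109, 112, 114, 113, 113, 113, 112, 112, 112, 113, 115]
scene -0.03 [99, 100, 100, 99, 99, 99, 98, 97, 98, 100, 102, 107, 112, 113, 114, 113, 113, 113, 113, 113, 113, 113, 113]
scene -0.025 [108, 108, 108, 109, 108, 108, 107, 107, 108, 109, 109
[... 656 characters left out ...]
52, 54, 56, 58, 60, 62]
[-50, -48, -46, -44, -42, -40, -38, -36, -34, -32, -30, -28, -26, -24, -22, -20, -18, -16]
ptr 0.043 [115, 127, 133, 135, 128, 120, 115, 112, 110, 112, 117, 119, 120, 121, 123, 127, 129, 122]
ptr 0.046 [117, 129, 136, 136, 131, 124, 122, 123, 124, 126, 130, 135, 140, 141, 141, 141, 142, 139]
ptr 0.049 [113, 122, 131, 131, 131, 128, 127, 127, 128, 131, 134, 138, 141, 142, 142, 143, 143, 142]
ptr 0.052 [98, 105, 111, 117, 121, 121, 120, 121, 125, 128, 131, 132, 132, 133, 133, 134, 135, 136]
ptr 0.055 [83, 86, 90, 93, 96, 98, 100, 105, 110, 116, 117, 116, 112, 111, 112, 116, 118, 119]
ptr 0.058 [70, 73, 73, 70, 67, 67, 73, 83, 91, 98, 98, 101, 100, 98, 99, 100, 104, 106]
```

View pics/o7.png

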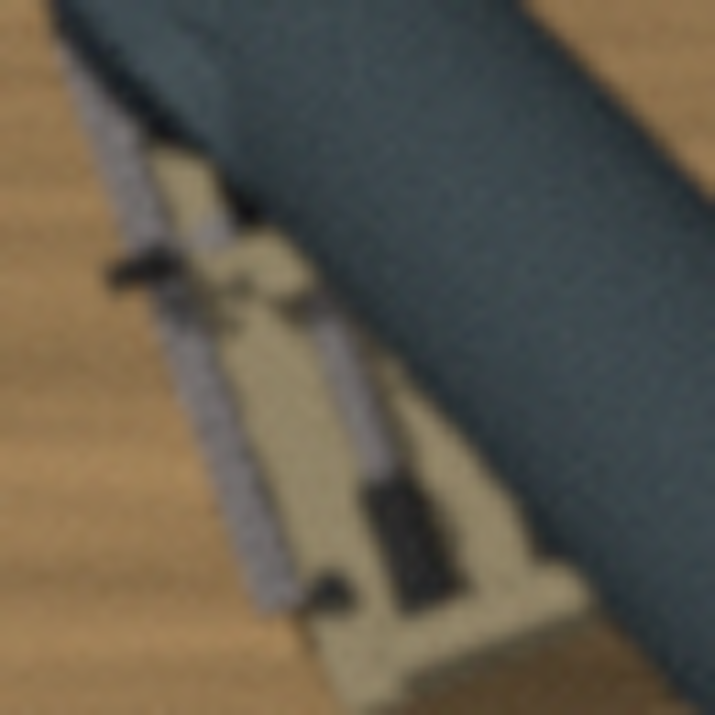

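View pics/g28.png

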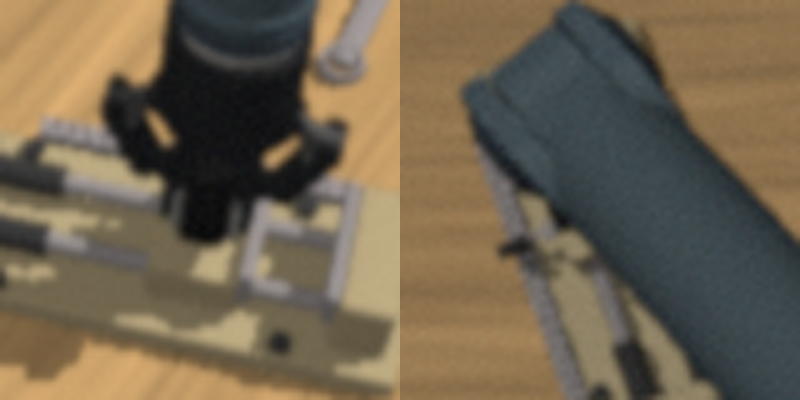

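Run:
```python
from h import *
s=11;u0,v0=235,150
a=cv2.imread("pics/top28.png")[150:215,235:300]; a=cv2.resize(a,None,fx=s,fy=s,interpolation=cv2.INTER_CUBIC)
def px(x,y,z): return tuple(map(int,(proj("top",STUB+x*EX+y*EY+[0,0,z-.05])[0]-[u0,v0]+.5)*s))
j=-.0347
def poly(pts,col): 
    q=[px(*p) for p in pts]; cv2.polylines(a,[np.array(q)],True,col,1)
poly([(j-.028,-.038,.05),(j-.028,.038,.05),(j+.025,.038,.05),(j+.025,-.038,.05)],(255,0,0))
poly([(j-.002,.038,.038),(j-.002,.059,.038),(j+.002,.059,.038),(j+.002,.038,.038)],(0,0,255))
c=-.0362
for z in (.034,.052): poly([(c-.002,.06,z),(c-.002,.08,z),(c+.002,.08,z),(c+.002,.06,z)],(0,255,0))
cv2.imwrite("pics/o8.png",a)
im=cv2.imread("pics/scene28.png")
```

```text
(no output)
```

View pics/o8.png

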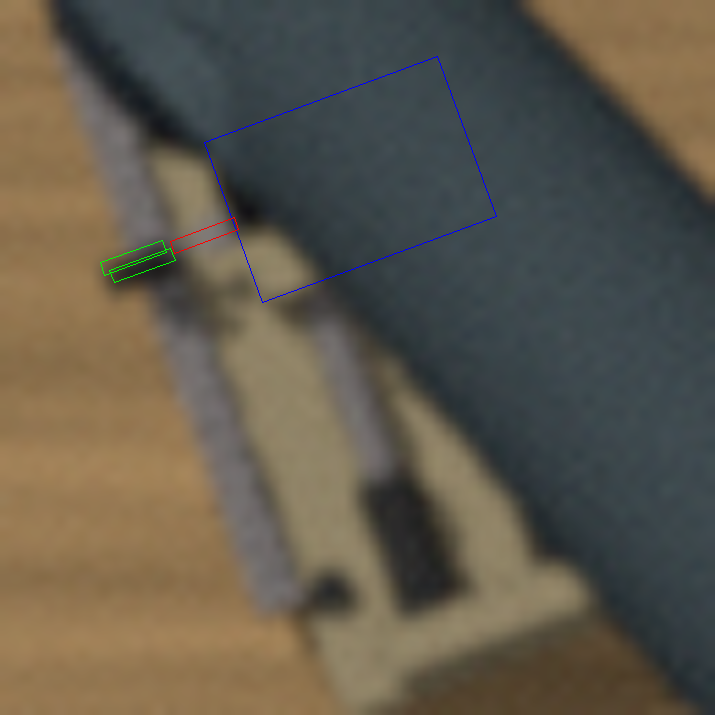

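```bash
python3 - <<'E'
from h import *
from st import *
b=np.array([.08,.14,-1.78]); x,y=load(); e0=np.array([x,y,.055])
movel(e0-.0476*EX,speed=.02); pause(.4); f=read_ft_force()-b; print("F local",(f@EX).round(1),(f@EY).round(1),f[2].round(1),((read_eef_pos()-e0)@EX),read_eef_pos()[2],read_finger_gap())
snap(29,[*(STUB-.0375*EX)[:2],.07],w=40,s=5)
for c in P:
  for n in("pointer","clip_mark"): print(c,n,tip_of(c,n)[:2])
print(read_time_s())
s=11;u0,v0=235,150
a=cv2.imread("pics/top29.png")[150:215,235:300]; a=cv2.resize(a,None,fx=s,fy=s,interpolation=cv2.INTER_CUBIC); cv2.imwrite("pics/o9.png",a)
overlay(29,*(STUB-.0365*EX)[:2],YAW+np.pi/2,.05,"pics/o10.png",roi=(335,140,60,60),stub=STUB-.0365*EX)
E
python3 jawx.py 29 | egrep "^\[|scene|plate -|top"
```

```text
F local 7.5 4.3 -0.1 -0.040450425934513645 0.05760755424029961 0.024940385942860084
scene pointer []
scene clip_mark [{'at': [339.6, 310.9], 'confidence': 0.61}]
top pointer [{'at': [250.6, 172.2], 'confidence': 0.57}]
top clip_mark [{'at': [250.8, 175.2], 'confidence': 0.53}, {'at': [441.3, 146.0], 'confidence': 0.46}]
24.4667
[-85, -83, -81, -79, -77, -75, -73, -71, -69, -67, -65, -63, -61, -59, -57, -55, -53, -51, -49, -47, -45, -43, -41]
top 0.02 [104, 102, 97, 90, 79, 70, 62, 60, 58, 60, 66, 72, 73, 69, 66, 60, 59, 55, 54, 53, 53, 54, 57]
top 0.025 [114, 107, 99, 89, 80, 70, 66, 66, 74, 85, 103, 119, 126, 124, 119, 112, 107, 97, 86, 71, 58, 49, 46]
top 0.03 [130, 124, 116, 109, 103, 95, 86, 82, 80, 97, 114, 130, 139, 144, 146, 144, 140, 136, 121, 104, 78, 55, 38]
top 0.034 [142, 142, 140, 137, 133, 128, 116, 104, 98, 99, 110, 121, 133, 139, 142, 141, 141, 139, 133, 117, 93, 65, 44]
scene -0.036 [98, 98, 99, 99, 98, 97, 98, 98, 98, 100, 104, 107, 109, 110, 111, 112, 113, 112, 110, 110, 111, 117, 130]
scene -0.033 [99, 98, 98, 97, 98, 98, 99, 100, 100, 101, 106, 111, 112, 112, 112
[... 300 characters left out ...]
8, -16, -14, -12, -10, -8, -6, -4, -2, 0, 2, 4, 6, 8, 10, 12, 14, 16, 18, 20, 22, 24, 26, 28]
plate -0.03 [154, 133, 121, 130, 142, 154, 160, 168, 177, 183, 184, 179, 163, 141, 123, 116, 115, 115, 114, 113, 112, 111, 111, 111, 110]
plate -0.025 [147, 128, 120, 126, 142, 154, 162, 168, 174, 179, 182, 179, 168, 143, 126, 116, 112, 112, 113, 113, 112, 112, 112, 112, 112]
plate -0.02 [144, 126, 123, 128, 144, 153, 157, 158, 151, 148, 149, 149, 141, 129, 118, 114, 112, 112, 112, 112, 112, 113, 112, 111, 112]
[14, 16, 18, 20, 22, 24, 26, 28, 30, 32, 34, 36, 38, 40, 42, 44, 46, 48, 50, 52, 54, 56, 58, 60, 62]
[-50, -48, -46, -44, -42, -40, -38, -36, -34, -32, -30, -28, -26, -24, -22, -20, -18, -16]
```

View pics/o9.png

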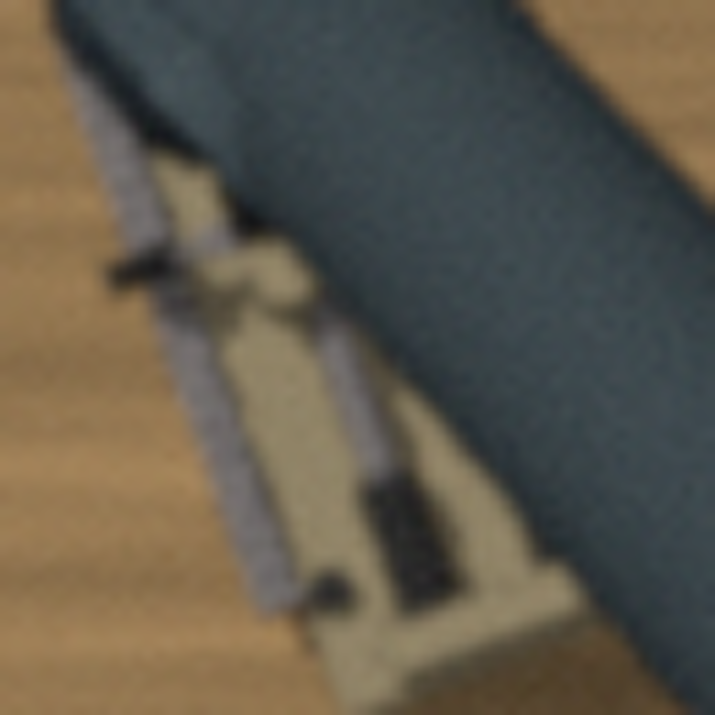

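View pics/o10.png

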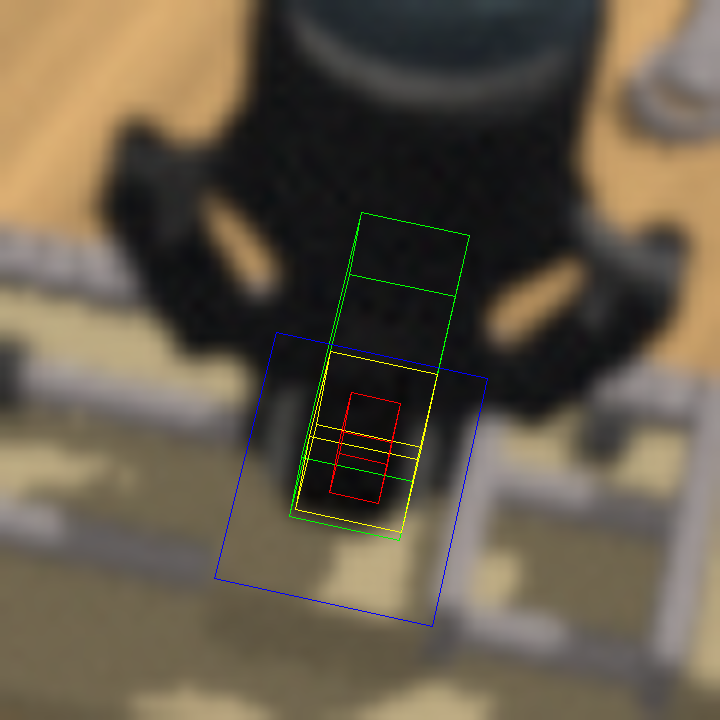

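Run:
```python
from h import *
pause(.3); print(read_eef_pos(),read_joint_vel().round(4),read_finger_gap(),read_time_s())
sign_off(); print(read_time_s())
```

```text
[0.5996748  0.165364   0.05761438] [ 0.0007 -0.0002  0.0008  0.0007 -0.0024 -0.0008 -0.    ] 0.024789933277773443 24.7667
the job is handed in; nothing more can be done
the job is handed in; nothing more can be done
```

The T-handle is on the stub, the jaw is pulled open to the index clip, and the gripper was still holding the handle when I handed in at about 24.8 s. No verdict was reported.

**What I did**
- I took the T-handle farthest from the base, at about (0.438, -0.184). The first grasp closed on nothing.
- A touch on the bench showed the closed fingertips about 13.5 mm behind the reported TCP, not 19 mm ahead of it as specified. I corrected for this and gripped on the second try.
- The handle dropped over the stub's taper and then met a hard stop.
- I pulled the jaw open in small steps, checking its position in the pictures after each.

**Last checks**

| Check | Result |
|---|---|
| Handle home | Hard stop during fitting; underside estimated about 1.5 mm above the jaw's top (4 mm allowed); height unchanged through the pull |
| Jaw opening | 37.3 to 38.5 mm by three measurements |
| Pointer against clip | Pointer at about -36.8 mm; clip between -36.2 and -37.5 mm, about 1 mm apart (4 mm allowed) |
| Grip | Finger gap 24.8 mm, spring load about 7.5 N, arm at rest |

**Disagreements and gaps**
- The two cameras differed by 1 to 3 mm on the clip. I put the difference down to its shadow in the top view.
- The networks' stub points were about 5 px off, so I used my own edge measurements. In the last scene picture they missed the pointer and put the clip in the wrong place.
- A sideways force of about 4 N remained along the crossbar.
- I didn't measure the handle's tilt or the bystanders' positions at the end. None of them was knowingly touched.

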